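# Scoop the bronze pomegranates out of the shake-out pan

### The arm

A 6-joint arm with a two-finger parallel gripper is mounted at the origin on the work surface. World frame = base frame: x ahead of the robot, y to its left, z up, the work surface at z = 0. Lengths are in m, angles in degrees, forces in N, time in s.
With the tool pointing down it reaches from about 0.4 to 0.825 m from the base axis. Payload 7 kg.
Tool frame: the origin (TCP) lies on the centre line of the jaws, within the pads' length; the fingertips stand 11 mm ahead of it and the grasp point (between the pads) lies 8 mm behind it; z points along the fingers, y is the line along which they close (so a half turn about z gives the same grasp; the last joint's range is limited). The gripper opens to 88 mm and grips with 3 to 60 N. Pads are 19 mm wide; open, the fingers measure 130 mm over their backs; the gripper's body (78 mm by 193 mm) begins 47 mm behind the grasp point.
Start: joints at [92.538, 20.546, 0.682, 0, -70.136, -16.507], TCP at [0.163, 0.655, 0.238] pointing down, gripper open.
Joint ranges: [-176.03, 176.03], [-82.01, 121.73], [-58.28, 71.71], [-173.87, 95.51], [-174.79, -0.11], [-173.66, 173.66]. Speed limits (degrees/s): [136.94, 136.94, 172.46, 180, 180, 180].

### API

Orientations are given as [roll, pitch, yaw] about the fixed x, y, z axes, in that order (R = Rz(yaw) Ry(pitch) Rx(roll)).
In Python, from plant import r, capture, camera_model, job gives the robot as it stands.
- The arm moves only by the tool drive_tool, never from a script. Its argument "increments" is a list that holds one entry, the list of rows, each a list of 5 numbers: the gripper's target within -1 to 1 (fully open at 1, half-way at 0, shut at -1), then the shift along the tool's x, y, z scaled (see below), then the turn about the tool's z scaled (see below). In form: [[[gripper, tx, ty, tz, roll], ...]]. A call has 1 to 5 rows; each row is the pose to reach, as a shift and turn from the pose commanded when the call began, along the tool's axes at that moment, turning the shorter way round; what a row does not reach only later rows make up. The controller multiplies each number of a shift by 120 mm and each number of a turn by 360 degrees. A row lasts 1/8 s, in which the tool goes at most 62.5 mm and 10.7 degrees, less where a joint would pass 70% of its speed; a pose out of reach is approached as far as the arm can. A call with a number of a shift or a turn outside -1 to 1 is refused whole. A call with a gripper value outside its range is refused whole. The fingers move at their own pace and stop on an object; "squeeze" is the grip in N (left out, the last holds). Time passes only in rows, so rows that repeat a pose let the fingers close. It gives the time, the measured TCP pose, the force, the opening and the grip force at its end, in the units of the state.
- r.get_state(): the state, without advancing time (a new reading comes with each control period).
- capture(name): name is "scene" or "top"; returns the picture (384x512x3 uint8, red, green, blue); there is no depth.
- camera_model(name): a dict with "camera_matrix" (3x3 intrinsics, pixels), "k1" (the pictures are not rectified: a ray, as slopes to the right and down, at radius r is drawn at 1 + k1 r^2 times it, then the intrinsics apply), "rvec" (rotation vector, rad) and "tvec" (3), from world to camera coordinates, as OpenCV has them. Camera axes: x right, y down, z forward; pixel columns grow to the right and rows downward; lengths in m; the calibration is good to about 2 mm. A picture is of the moment at which its call begins. camera_model takes no time and is no camera call.
- job.close_job(): hands the job in; it is judged then, once.
The state is a dict: "time_s": time; "joints": joint angles; "qd": joint speeds; "joint_torque": joint torques, N m; "tcp_pos": TCP position; "eef_rot": TCP orientation; "contact_force": force on the tool from outside, world axes, zero at the start; "moment": the same for the moment, N m; "gripper_width": finger opening in m; "gripper_force": force on a finger pad.
Only numpy, scipy, OpenCV 4.12 (cv2) and the standard library are available. Lean on these libraries where they do the work, as an engineer would, in place of code of your own. Each camera call takes 0.05 s, during which the arm holds its last target. There are 200 camera calls.

### The job

Take the wire scoop by its wooden grip and use it to scoop both bronze pomegranates out of the steel pan, lifting them clear above it while the little broken-off stubs drop back through the wires into the pan. Tip both pomegranates out of the scoop into the plywood crate without dropping them from a height, never gripping or touching them with the fingers, then lay the scoop back flat on its clay tile, let go, and leave the other things on the bench undisturbed.

Things in the scene. Friction and masses are not known exactly. Their poses are not given: they have to be found in the camera images.
- scoop: wire scoop, about 0.28 kg, lying flat on the clay tile, 130 mm wide, 145 mm high. Origin at the centre of its underside, +x to its open mouth, z up. Floor: four wires 4.4 mm thick along x at y = +-15 and +-45 mm (25.6 mm gaps), from x = -62 to the free tips at x = +60 mm. Side rails at y = +-62.5 mm, z = 34 mm, bend down to the outer wires between x = 0 and +35 mm
- scoop_back (a point): middle of the scoop's back rail, at (-62, 0, 34) mm in its frame; the floor wires turn up to it. From it two rods rise to z = 85 mm and reach forward to the lower end of the wooden grip
- scoop_grip (a point): centre of the scoop's wooden grip, at (-22, 0, 112) mm in the scoop's frame: a flat bar 18 mm thick along y, 30 mm wide and 62 mm long, its long axis in the x-z plane leaning back (upper end towards -x) 10 degrees from the scoop's z. The rods join its lowest 10 mm
- tile: fixed fire-clay tile, 190 x 190 mm, top 20 mm above the bench; origin under its centre. The scoop lies on its middle, roughly square with it
- pan: fixed open steel shake-out pan. Origin under the middle of its 4 mm floor, z up, +x away from the robot (turned up to 0.2 rad). Inside 290 mm along x by 148 mm along y, upright walls 4 mm thick and 50 mm high. The half nearer the robot (x below 0) is empty at the start; castings and stubs lie in the farther half. Pushed on to the far wall, the castings ride in between the scoop's wires
- crate: fixed open plywood crate, 210 mm (x) by 220 mm (y) by 60 mm high outside, walls 8 mm, floor about 8 mm thick; origin under its centre. Stands on one side of the pan, the tile on the other (either way round)
- fruit1: a hollow bronze casting of a pomegranate: a ball 58 mm in diameter with a small flat foot and a crown on top (67 mm overall), about 0.16 kg; origin at the centre of the ball, z towards the crown; it stands on its foot on the pan floor and rolls when pushed
- fruit2: a hollow bronze casting of a pomegranate: a ball 58 mm in diameter with a small flat foot and a crown on top (67 mm overall), about 0.16 kg; origin at the centre of the ball, z towards the crown; it stands on its foot on the pan floor and rolls when pushed
- stub1: a broken-off bronze gate stub (scrap chip), plain cylinder 14 mm across, 15 mm long, standing or lying loose on the pan floor; origin at its centre. It falls through the scoop's gaps
- stub2: a broken-off bronze gate stub (scrap chip), plain cylinder 14 mm across, 15 mm long, standing or lying loose on the pan floor; origin at its centre. It falls through the scoop's gaps
- stub3: a broken-off bronze gate stub (scrap chip), plain cylinder 14 mm across, 15 mm long, standing or lying loose on the pan floor; origin at its centre. It falls through the scoop's gaps
- stub4: a broken-off bronze gate stub (scrap chip), plain cylinder 14 mm across, 15 mm long, standing or lying loose on the pan floor; origin at its centre. It falls through the scoop's gaps
- stub5: a broken-off bronze gate stub (scrap chip), plain cylinder 14 mm across, 15 mm long, standing or lying loose on the pan floor; origin at its centre. It falls through the scoop's gaps
- wire_brush: bystander, stays where it is: wooden-handled brush lying on the bench between the robot and the left-hand one of crate and tile, about 200 mm long
- wax_tin: bystander, stays where it is: round tin 80 mm across, 60 mm high, standing on the bench near the pan's near corner; origin under it
- hammer: bystander, stays where it is: hammer lying on the bench between the robot and the right-hand one of crate and tile, about 300 mm long
- brush_pot: bystander, stays where it is: steel cup 90 mm across, 100 mm high, on the left, nearer the robot than the crate or tile; origin under it
- patina_jar: bystander, stays where it is: amber jar 80 mm across, 130 mm high, left of the pan's far end; origin under it
There are look-alikes about, which are no part of the job. Leave any blue or orange look-alike of the fruit1 alone.

How it is judged:
By the outcome, as a careful person would: the job done as asked, in the order asked, and still so for the second after the job is handed in, with the robot touching nothing.
It also fails if it takes over 72 s, if anything falls off the work surface, if the arm or the gripper's body presses on something with over 40 N, if the wrist force passes 120 N, or if a joint passes its speed limit or range.

## Working session

There is one attempt and no reset: what is moved stays moved. The work goes in short steps, Python scripts to look and compute and a tool call to move; the robot and the scene stay as the last step left them, time stands still between calls to the robot, and variables do not carry over. Pictures are saved under pics/ and viewed, at most 10 in all, crops included, and the job is handed in when it is done.

Besides the shell and the picture viewer there is one more tool, called after "Request:" as a command line: name --argument value ..., lists and objects as JSON in quotes. drive_tool: Moves the arm, as the interface text tells. Its arguments: {"type":"object","properties":{"increments":{"type":"array"},"squeeze":{"type":"number"}},"required":["increments"]}

```bash
ls; mkdir -p pics; python3 - <<'E'
from plant import r,capture,camera_model,job
import cv2,numpy as np
print(r.get_state())
for n in("scene","top"):
    im=capture(n);cv2.imwrite(f"pics/{n}0.png",cv2.resize(im[:,:,::-1],(800,600),interpolation=cv2.INTER_CUBIC))
    np.save(f"pics/{n}0.npy",im)
    m=camera_model(n);print(n,m);R=cv2.Rodrigues(np.array(m['rvec']))[0];print(-R.T@np.array(m['tvec']).ravel(),R)
E
```

```text
pics
{'time_s': 0.0, 'joints': array([ 9.25371736e+01,  2.05918179e+01,  6.31924074e-01, -2.21296119e-02,
       -7.01351010e+01, -1.65084164e+01]), 'qd': array([-0.02803384, -0.06916188, -0.04693852,  0.00162266,  0.07250012,
       -0.01063706]), 'joint_torque': array([ 8.63644673e-04, -5.82716274e+01,  2.93061072e+01,  6.99706972e+00,
        7.16474999e-03, -1.50871174e-04]), 'tcp_pos': array([0.16285067, 0.65455673, 0.23659798]), 'eef_rot': array([ 1.79903009e+02, -7.05083035e-03, -1.39787737e+01]), 'contact_force': array([0.06167399, 0.41893556, 0.20418349]), 'moment': array([-0.00405836,  0.01901675, -0.02400025]), 'gripper_force': 0.0, 'gripper_width': 0.08743147967845108}
scene {'camera_matrix': array([[376.82648012,   0.        , 253.84994668],
       [  0.        , 376.82648012, 190.0181339 ],
       [  0.        ,   0.        ,   1.        ]]), 'k1': -0.02692723733143466, 'rvec': array([ 1.98143124,  1.23559617, -0.58095027]), 'tvec': array([-0.24355743, -0.21464744,  1.33699232])}
[ 1.15373527 -0.29165889  0.69048696] [[ 0.43927414  0.89835128 -0.00179075]
 [ 0.57444738 -0.28242367 -0.76827539]
 [-0.69068694  0.33645482 -0.64011695]]
top {'camera_matrix': array([[393.67463903,   0.        , 259.00684162],
       [  0.        , 393.67463903, 188.57166803],
       [  0.        ,   0.        ,   1.        ]]), 'k1': -0.1332807609559923, 'rvec': array([ 2.18569985, -2.14981022,  0.15209662]), 'tvec': array([0.00147198, 0.55228179, 1.10417395])}
[0.41465879 0.03115751 1.16245634] [[ 0.01533807 -0.99968118  0.02005712]
 [-0.99254731 -0.01764778 -0.12057525]
 [ 0.12089077 -0.01805825 -0.99250155]]
```

View pics/scene0.png

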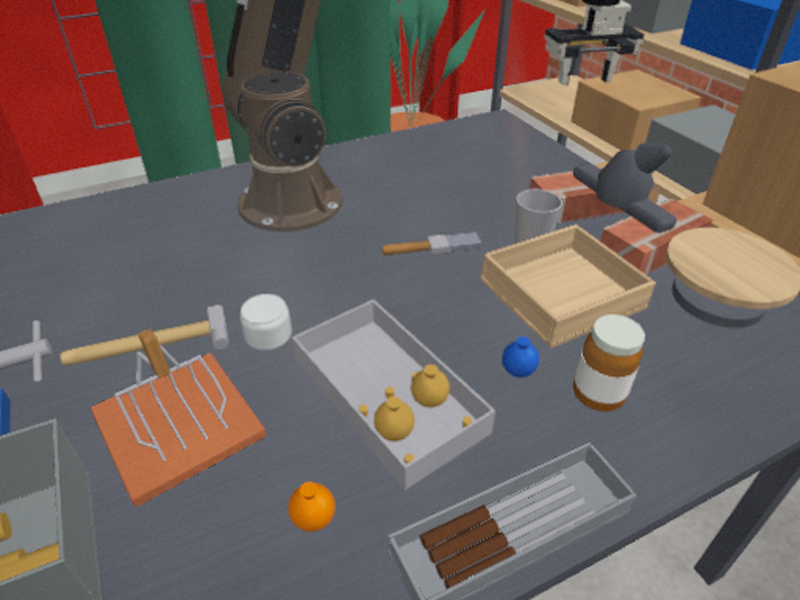

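View pics/top0.png

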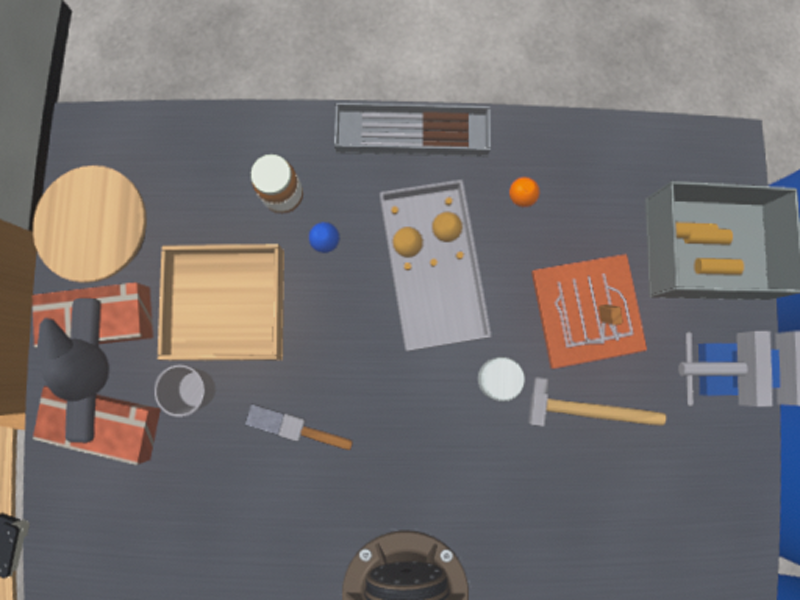

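The scene picture shows the scoop on the orange tile, wooden grip at (152,350), with the steel pan holding two bronze pomegranates at (394,420) and (430,387). In the top picture those are the grip at (610,313) and the fruits at (407,241) and (447,226). The crate is on the left at (220,302) and the tile on the right at (590,312).

What could be mistaken for what I want, in top-picture pixels:
- **Fruits:** blue ball (323,237), orange ball (524,191) and bronze billets in the grey bin (710,240). I choose the two crowned bronze balls in the steel pan.
- **Scoop grip:** hammer handle (605,410), brush handle (325,438) and brown knife handles (445,128). I choose the block on the wires over the tile.

```bash
cat > h.py <<'E'
import numpy as np,cv2
from plant import r,capture,camera_model,job
C={}
for n in("scene","top"):
    m=camera_model(n);C[n]=(np.array(m['camera_matrix']),m['k1'],cv2.Rodrigues(np.array(m['rvec']))[0],np.array(m['tvec']).ravel())
def ray(n,uv):
    K,k,R,t=C[n];p=cv2.undistortPoints(np.float64(uv).reshape(-1,1,2),K,np.array([k,0,0,0,0.])).reshape(-1,2)
    return -R.T@t,np.c_[p,np.ones(len(p))]@R
def onz(n,uv,z):
    o,d=ray(n,uv);return o+d*((z-o[2])/d[:,2])[:,None]
def proj(n,X):
    K,k,R,t=C[n];return cv2.projectPoints(np.float64(X).reshape(-1,1,3),R,t,K,np.array([k,0,0,0,0.]))[0].reshape(-1,2)
def tri(a,b):
    (o1,d1),(o2,d2)=ray("scene",[a]),ray("top",[b]);d1=d1[0];d2=d2[0]
    s=np.linalg.lstsq(np.c_[d1,-d2],o2-o1,rcond=None)[0];p,q=o1+s[0]*d1,o2+s[1]*d2
    return (p+q)/2,np.linalg.norm(p-q)
def ortho(n,im,x0,x1,y0,y1,z,s=2500):
    X=np.arange(x1,x0,-1/s);Y=np.arange(y1,y0,-1/s);g=np.stack(np.meshgrid(X,Y,indexing='ij'),-1)
    uv=proj(n,np.concatenate([g,np.full(g.shape[:2]+(1,),z)],-1)).reshape(g.shape).astype(np.float32)
    return cv2.remap(im,uv[...,0],uv[...,1],cv2.INTER_CUBIC)
def blobs(im,lo,hi,box,amin=8):
    u0,v0,u1,v1=box;h=cv2.cvtColor(im,cv2.COLOR_RGB2HSV);m=cv2.inRange(h,lo,hi);k=np.zeros_like(m);k[v0:v1,u0:u1]=m[v0:v1,u0:u1]
    _,_,st,c=cv2.connectedComponentsWithStats(k);return k,[(np.round(c[i],1),st[i].tolist()) for i in range(1,len(st)) if st[i,4]>=amin]
E
python3 - <<'E'
from h import *
S=np.load('pics/scene0.npy');T=np.load('pics/top0.npy')
print('bronze top',blobs(T,(10,120,90),(28,255,255),(240,110,320,230)))
for n,im,lo,hi,b in(('bs',S,(10,120,90),(28,255,255),(190,190,320,310)),('bt',T,(10,120,90),(28,255,255),(240,110,320,230)),('tile t',T,(3,130,80),(14,255,255),(335,150,420,240)),('tile s',S,(3,130,80),(14,255,255),(50,210,175,325)),('grip t',T,(10,100,40),(20,255,200),(375,185,405,215)),('grip s',S,(10,100,40),(20,255,200),(80,205,115,245))):
    print(n,blobs(im,lo,hi,b)[1])
a=ortho('top',T,.38,.64,-.4,-.15,.022);b=ortho('top',T,.38,.74,-.2,.1,.05,1650)
c=np.zeros((600,625+500,3),np.uint8)
a=cv2.resize(a,None,fx=.7,fy=.7);b=b[:600,:]
print(a.shape,b.shape)
o=np.zeros((600,a.shape[1]+b.shape[1],3),np.uint8);o[:a.shape[0],:a.shape[1]]=a;o[:b.shape[0],a.shape[1]:]=b;print(o.shape)
cv2.imwrite('pics/o1.png',cv2.resize(o,None,fx=min(1,800/o.shape[1]),fy=min(1,800/o.shape[1]))[:,:,::-1])
E
```

```text
bronze top (array([[0, 0, 0, ..., 0, 0, 0],
       [0, 0, 0, ..., 0, 0, 0],
       [0, 0, 0, ..., 0, 0, 0],
       ...,
       [0, 0, 0, ..., 0, 0, 0],
       [0, 0, 0, ..., 0, 0, 0],
       [0, 0, 0, ..., 0, 0, 0]], shape=(384, 512), dtype=uint8), [(array([286.9, 128.4]), [286, 127, 3, 4, 11]), (array([252., 134.]), [251, 133, 3, 3, 9]), (array([285.6, 144.4]), [277, 136, 18, 18, 245]), (array([260.2, 154.1]), [252, 146, 18, 17, 239]), (array([294. , 162.8]), [293, 161, 3, 4, 10]), (array([277. , 167.5]), [276, 166, 3, 4, 10]), (array([260.3, 169.9]), [259, 168, 4, 4, 12])])
bs [(array([274.9, 247.1]), [264, 234, 24, 26, 474]), (array([251.7, 267.3]), [240, 248, 25, 34, 540]), (array([232.3, 262. ]), [230, 260, 5, 6, 24]), (array([298.6, 269. ]), [297, 267, 5, 6, 20]), (array([261.3, 292.8]), [259, 291, 6, 5, 21]), (array([198.2, 308.7]), [194, 308, 10, 2, 14])]
bt [(array([286.9, 128.4]), [286, 127, 3, 4, 11]), (array([252., 134.]), [251, 133, 3, 3, 9]), (array([285.6, 144.4]), [277, 136, 18, 18, 245]), (array([260.2, 154.1]), [252, 146, 18, 17, 239]), (array([294. , 162.8]), [293, 161, 3, 4, 10]), (array([277. , 167.5]), [276, 166, 3, 4, 10]), (array([260.3, 169.9]), [259, 168, 4, 4, 12])]
tile t [(array([376.1, 197.7]), [341, 163, 73, 73, 3117])]
tile s [(array([111.9, 276.8]), [58, 226, 112, 98, 4740]), (array([132.2, 245.1]), [123, 231, 19, 31, 217]), (array([ 86.3, 267.4]), [77, 252, 21, 32, 168])]
grip t [(array([390.5, 200.8]), [383, 195, 16, 13, 168])]
grip s [(array([ 98.5, 225.7]), [80, 211, 35, 34, 419]), (array([112.5, 240.2]), [110, 237, 5, 8, 30])]
(455, 438, 3) (594, 496, 3)
(600, 934, 3)
```

View pics/o1.png

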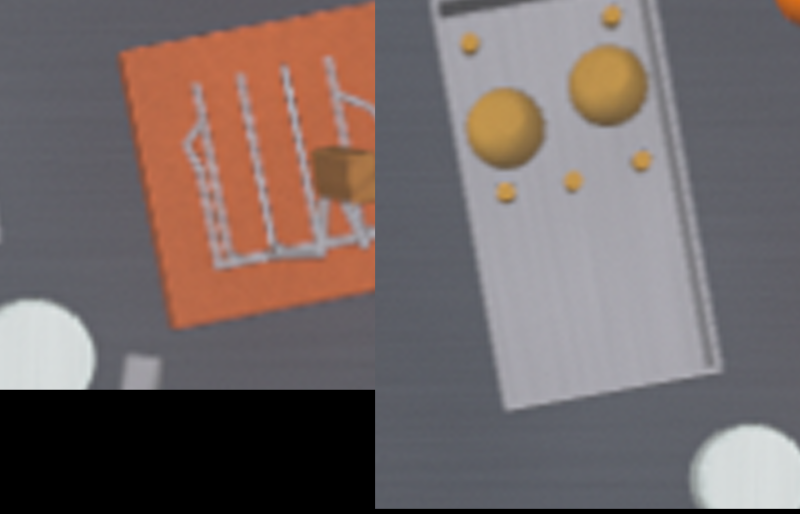

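```bash
python3 - <<'E'
from h import *
np.set_printoptions(precision=4,suppress=True)
psi=np.radians(9.7);P=np.array([.6098,-.043]);A=np.array([[np.cos(psi),np.sin(psi)],[-np.sin(psi),np.cos(psi)]])
f=lambda n,X:print(n,X,'pan:',A@(X[:2]-P))
f('fL',onz('top',[(260.2,154.1)],.033)[0]);f('fR',onz('top',[(285.6,144.4)],.033)[0])
print('tri',tri((274.9,247.1),(260.2,154.1)),tri((251.7,267.3),(285.6,144.4)))
for u in((286.9,128.4),(252,134),(294,162.8),(277,167.5),(260.3,169.9)):f('stub',onz('top',[u],.011)[0])
k=1.5625
for n,s,t in(('crate++',(652,286),(161,247)),('crate--',(483,274),(282,359)),('crate-+',(574,228),(158,359)),('panrim far-left',(492,411),(381,193)),('pan near-right',(295,340),(490,337)),('pan near-left',(373,302),(406,350)),('tile near-left',(208,355),(555,367)),('tile far-left',(264,432),(533,270)),('grip',(98.*k,226*k),(390.5*k,200.8*k))):
    print(n,*tri(np.array(s)/k,np.array(t)/k))
for nm,q in(('crate',[(161,247),(279,245),(282,359),(158,359)]),):print(nm,onz('top',np.array(q)/k,.06))
y=np.radians(10.8);o=np.array([.5336,-.3358,.02])
for p in((-22,112),(-27.4,142.5),(-16.6,81.5)):
    X=o+[p[0]/1e3*np.cos(y),p[0]/1e3*np.sin(y),p[1]/1e3];print(p,X,proj('scene',X)*k,proj('top',X)*k)
S=np.load('pics/scene0.npy');cv2.imwrite('pics/g.png',cv2.resize(S[195:320,40:200,::-1],None,fx=4.5,fy=4.5,interpolation=cv2.INTER_CUBIC))
E
```

```text
fL [0.6539 0.0087 0.033 ] pan: [0.0521 0.0435]
fR [ 0.6845 -0.0656  0.033 ] pan: [ 0.0698 -0.0349]
tri (array([0.6528, 0.0075, 0.0351]), np.float64(0.002810206760222937)) (array([ 0.683 , -0.0665,  0.0369]), np.float64(0.0026859810398623674))
stub [ 0.7394 -0.0712  0.011 ] pan: [ 0.123  -0.0496]
stub [0.7197 0.0338 0.011 ] pan: [0.1212 0.0572]
stub [ 0.6341 -0.0929  0.011 ] pan: [ 0.0156 -0.0533]
stub [ 0.6189 -0.0423  0.011 ] pan: [ 0.0091 -0.0008]
stub [0.6107 0.0072 0.011 ] pan: [0.0094 0.0494]
crate++ [0.6304 0.466  0.0464] 0.006372414699580548
crate-- [0.4309 0.2396 0.0108] 0.0047014505160008786
crate-+ [0.4227 0.4598 0.0468] 0.0034133034955641205
panrim far-left [0.7405 0.0573 0.0476] 0.0019596959357178825
pan near-right [ 0.4767 -0.1443  0.0412] 0.0052157620623891135
pan near-left [0.4497 0.0067 0.0431] 0.00032226297467655656
tile near-left [ 0.4226 -0.2736  0.0157] 0.001394342544919404
tile far-left [ 0.6067 -0.2347  0.0115] 7.356156783402829e-06
grip [ 0.5133 -0.3416  0.1322] 0.00042648785518146484
crate [[0.6297 0.4634 0.06  ]
 [0.6363 0.2423 0.06  ]
 [0.4291 0.2287 0.06  ]
 [0.4236 0.4562 0.06  ]]
(-22, 112) [ 0.512  -0.3399  0.132 ] [[154.4528 352.2135]] [[609.3341 314.5322]]
(-27.4, 142.5) [ 0.5067 -0.3409  0.1625] [[146.8739 333.3975]] [[616.2773 316.0784]]
(-16.6, 81.5) [ 0.5173 -0.3389  0.1015] [[161.7416 370.2692]] [[602.7691 313.0711]]
```

View pics/g.png

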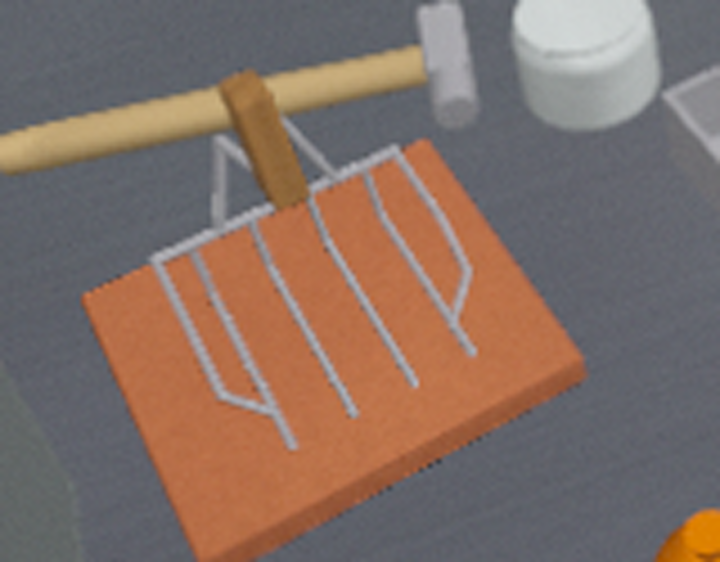

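The crop confirms the choice: the scoop's wooden grip is at crop (262,140), with the wires' free tips pointing away from the robot. It stands apart from the hammer handle behind it. Next I plan the approach.

```bash
cat > plan.py <<'E'
import numpy as np,json,sys,math
# plan(cmd,[(x,y,z,yaw,rows or 0)...],grip): prints the calls; returns commanded pose after them
def plan(c,W,g):
    c=list(c)
    for w in W:
        a=math.radians(c[3]);d=np.array(w[:3])-c[:3];ca,sa=math.cos(a),math.sin(a)
        t=np.round(np.array([d[0]*ca+d[1]*sa,d[0]*sa-d[1]*ca,-d[2]])/.12,3)
        dy=(w[3]-c[3]);q=round(-dy/360,3);e=t*.12
        n=w[4] or max(math.ceil(np.linalg.norm(e)/.0600),math.ceil(abs(dy)/10.3))
        print(f"[{g},{t[0]},{t[1]},{t[2]},{q}] x{n}",'!!' if abs(t).max()>1 else '')
        c=[c[0]+e[0]*ca+e[1]*sa,c[1]+e[0]*sa-e[1]*ca,c[2]-e[2],c[3]-360*q]
    json.dump(c,open('cmd.json','w'));print('cmd',np.round(c,4))
    return c
def cur():return json.load(open('cmd.json'))
E
python3 - <<'E'
from plan import *
W=[(.163,.655,.31,-14,0)];n=10
for i in range(1,n+1):
    s=i/n;th=math.radians(76-109.6*s);R=.675+(.616-.675)*s
    W.append((R*math.cos(th),R*math.sin(th),.31 if i<n else .25,-14-155.2*s,0))
W[-1]=(.513,-.341,.25,-169.2,3)
plan((.163,.655,.238,-14),W,1)
E
```

```text
[1,0.0,-0.0,-0.6,0.0] x2 
[1,1.063,0.151,-0.0,0.043] x3 !!
[1,1.059,0.066,-0.0,0.043] x3 !!
[1,1.052,-0.016,-0.0,0.043] x3 !!
[1,1.038,-0.098,-0.0,0.043] x3 !!
[1,1.018,-0.177,-0.0,0.044] x3 !!
[1,0.99,-0.261,-0.0,0.043] x3 
[1,0.958,-0.334,-0.0,0.043] x3 
[1,0.92,-0.404,-0.0,0.043] x3 
[1,0.877,-0.471,-0.0,0.043] x2 
[1,0.831,-0.534,0.5,0.043] x3 
cmd [   0.513   -0.341    0.25  -169.16 ]
```

```bash
python3 - <<'E'
from plan import *
W=[(.163,.655,.31,-14,0)];n=11
for i in range(1,n+1):
    s=i/n;th=math.radians(76-109.6*s);R=.675+(.616-.675)*s
    W.append((R*math.cos(th),R*math.sin(th),.31 if i<n else .25,-14-155.2*s,0))
W[-1]=(.513,-.341,.25,-169.2,4)
plan((.163,.655,.238,-14),W,1)
E
```

```text
[1,0.0,-0.0,-0.6,0.0] x2 
[1,0.968,0.129,-0.0,0.039] x2 
[1,0.964,0.059,-0.0,0.039] x2 
[1,0.959,-0.008,-0.0,0.04] x2 
[1,0.947,-0.082,-0.0,0.039] x2 
[1,0.932,-0.147,-0.0,0.039] x2 
[1,0.911,-0.211,-0.0,0.039] x2 
[1,0.887,-0.272,-0.0,0.039] x2 
[1,0.858,-0.332,-0.0,0.04] x2 
[1,0.822,-0.393,-0.0,0.039] x2 
[1,0.787,-0.447,-0.0,0.039] x2 
[1,0.747,-0.497,0.5,0.039] x4 
cmd [   0.513   -0.341    0.25  -169.16 ]
```

Request:
drive_tool --increments '[[[1,0,0,-0.6,0],[1,0,0,-0.6,0]]]'

```text
time_s: 0.35
tcp_pos: [0.1635, 0.6566, 0.3143]
eef_rot: [-179.6, 0.0, -14.0]
contact_force: [0.7, 0.2, -0.4]
gripper_width: 0.0874
gripper_force: 0.0
```

Request:
drive_tool --increments '[[[1,0.968,0.129,0,0.039],[1,0.968,0.129,0,0.039],[1,0.968,0.129,0,0.039]]]'

```text
time_s: 0.72
tcp_pos: [0.2749, 0.6103, 0.3092]
eef_rot: [180.0, -0.0, -28.3]
contact_force: [-0.1, 0.1, 0.2]
gripper_width: 0.0878
gripper_force: 0.0
```

Request:
drive_tool --increments '[[[1,0.964,0.059,0,0.039],[1,0.964,0.059,0,0.039],[1,0.964,0.059,0,0.039]]]'

```text
time_s: 1.1
tcp_pos: [0.3729, 0.5496, 0.3092]
eef_rot: [180.0, -0.0, -42.3]
contact_force: [-0.4, 0.2, -0.1]
gripper_width: 0.0874
gripper_force: 0.0
```

Tracking well, so I carry on.

Request:
drive_tool --increments '[[[1,0.959,-0.008,0,0.04],[1,0.959,-0.008,0,0.04],[1,0.959,-0.008,0,0.04]]]'

```text
time_s: 1.48
tcp_pos: [0.4582, 0.4735, 0.3093]
eef_rot: [180.0, -0.0, -56.6]
contact_force: [-0.5, 0.4, -0.7]
gripper_width: 0.0878
gripper_force: 0.0
```

Request:
drive_tool --increments '[[[1,0.947,-0.082,0,0.039],[1,0.947,-0.082,0,0.039],[1,0.947,-0.082,0,0.039]]]'

```text
time_s: 1.85
tcp_pos: [0.5286, 0.3845, 0.3093]
eef_rot: [180.0, -0.0, -70.6]
contact_force: [-0.3, 0.3, 0.7]
gripper_width: 0.0882
gripper_force: 0.0
```

Request:
drive_tool --increments '[[[1,0.932,-0.147,0,0.039],[1,0.932,-0.147,0,0.039],[1,0.932,-0.147,0,0.039]]]'

```text
time_s: 2.22
tcp_pos: [0.5822, 0.2852, 0.3094]
eef_rot: [180.0, -0.0, -84.6]
contact_force: [-0.4, -0.5, 0.1]
gripper_width: 0.0874
gripper_force: 0.0
```

Request:
drive_tool --increments '[[[1,0.911,-0.211,0,0.039],[1,0.911,-0.211,0,0.039],[1,0.911,-0.211,0,0.039]]]'

```text
time_s: 2.6
tcp_pos: [0.6176, 0.1791, 0.3094]
eef_rot: [180.0, -0.0, -98.6]
contact_force: [-0.3, -0.9, 0.2]
gripper_width: 0.0875
gripper_force: 0.0
```

Request:
drive_tool --increments '[[[1,0.887,-0.272,0,0.039],[1,0.887,-0.272,0,0.039],[1,0.887,-0.272,0,0.039]]]'

```text
time_s: 2.98
tcp_pos: [0.6338, 0.0693, 0.3095]
eef_rot: [180.0, 0.0, -112.6]
contact_force: [-0.4, 1.1, 0.1]
gripper_width: 0.0874
gripper_force: 0.0
```

Request:
drive_tool --increments '[[[1,0.858,-0.332,0,0.04],[1,0.858,-0.332,0,0.04],[1,0.858,-0.332,0,0.04]]]'

```text
time_s: 3.35
tcp_pos: [0.631, -0.0408, 0.3095]
eef_rot: [180.0, 0.0, -127.0]
contact_force: [-0.5, 0.8, -0.4]
gripper_width: 0.0873
gripper_force: 0.0
```

Request:
drive_tool --increments '[[[1,0.822,-0.393,0,0.039],[1,0.822,-0.393,0,0.039],[1,0.822,-0.393,0,0.039]]]'

```text
time_s: 3.72
tcp_pos: [0.6093, -0.1478, 0.3095]
eef_rot: [180.0, 0.0, -141.1]
contact_force: [-0.0, 0.5, 0.0]
gripper_width: 0.0879
gripper_force: 0.0
```

Request:
drive_tool --increments '[[[1,0.787,-0.447,0,0.039],[1,0.787,-0.447,0,0.039],[1,0.787,-0.447,0,0.039]]]'

```text
time_s: 4.1
tcp_pos: [0.5697, -0.2488, 0.3095]
eef_rot: [180.0, 0.0, -155.1]
contact_force: [0.2, 1.2, 0.1]
gripper_width: 0.088
gripper_force: 0.0
```

Request:
drive_tool --increments '[[[1,0.747,-0.497,0.5,0.039],[1,0.747,-0.497,0.5,0.039],[1,0.747,-0.497,0.5,0.039],[1,0.747,-0.497,0.5,0.039]]]'

```text
time_s: 4.6
tcp_pos: [0.5149, -0.3393, 0.2497]
eef_rot: [-180.0, 0.0, -169.0]
contact_force: [0.3, 0.8, 0.6]
gripper_width: 0.0873
gripper_force: 0.0
```

Request:
drive_tool --increments '[[[1,0,0,0.4,0],[1,0,0,0.75,0],[1,0,0,1,0],[1,0,0,1,0]]]'

```text
time_s: 5.1
tcp_pos: [0.5139, -0.3387, 0.1281]
eef_rot: [179.9, -0.2, -169.0]
contact_force: [0.3, 0.1, -0.6]
gripper_width: 0.0877
gripper_force: 0.0
```

Request:
drive_tool --increments '[[[-1,0,0,0.05,0],[-1,0,0,0.05,0],[-1,0,0,0.05,0],[-1,0,0,0.05,0],[-1,0,0,0.05,0]]]' --squeeze 10

```text
time_s: 5.72
tcp_pos: [0.5135, -0.3409, 0.1239]
eef_rot: [-180.0, 0.0, -169.1]
contact_force: [0.2, -0.3, -0.2]
gripper_width: 0.0432
gripper_force: 0.0
```

Request:
drive_tool --increments '[[[-1,0,0,0,0],[-1,0,0,0,0],[-1,0,0,0,0],[-1,0,0,0,0],[-1,0,0,0,0]]]' --squeeze 60

```text
time_s: 6.35
tcp_pos: [0.5133, -0.3407, 0.1234]
eef_rot: [180.0, -0.0, -169.1]
contact_force: [0.2, -0.6, -2.1]
gripper_width: 0.0178
gripper_force: 60.0
```

```bash
python3 - <<'E'
from plan import *
plan((.513,-.341,.124,-169.16),[(.513,-.341,.22,-169.16,4),(.515,-.247,.22,-169.5,4),(.517,-.152,.22,-170,4),(.5191,-.0585,.2,-170.3,5)],-1)
E
```

```text
[-1,-0.0,0.0,-0.8,-0.0] x4 
[-1,-0.164,0.766,-0.0,0.001] x4 
[-1,-0.16,0.776,-0.0,0.001] x4 
[-1,-0.154,0.764,0.167,0.001] x5 
cmd [ 5.1910e-01 -5.8500e-02  2.0000e-01 -1.7024e+02]
```

Request:
drive_tool --increments '[[[-1,0,0,-0.15,0],[-1,0,0,-0.4,0],[-1,0,0,-0.65,0],[-1,0,0,-0.8,0]]]'

```text
time_s: 6.85
tcp_pos: [0.5137, -0.3407, 0.2209]
eef_rot: [-180.0, 0.1, -169.1]
contact_force: [-1.0, -0.4, -2.7]
gripper_width: 0.018
gripper_force: 60.0
```

Request:
drive_tool --increments '[[[-1,-0.04,0.19,0,0],[-1,-0.08,0.38,0,0],[-1,-0.12,0.58,0,0.001],[-1,-0.164,0.766,0,0.001]]]'

```text
time_s: 7.35
tcp_pos: [0.515, -0.2458, 0.2192]
eef_rot: [180.0, -0.0, -169.5]
contact_force: [-0.2, -0.6, -2.4]
gripper_width: 0.0179
gripper_force: 60.0
```

Request:
drive_tool --increments '[[[-1,-0.04,0.19,0,0],[-1,-0.08,0.38,0,0],[-1,-0.12,0.58,0,0.001],[-1,-0.16,0.776,0,0.001]]]'

```text
time_s: 7.85
tcp_pos: [0.5169, -0.1508, 0.2192]
eef_rot: [180.0, -0.0, -169.9]
contact_force: [-1.0, 0.7, -3.2]
gripper_width: 0.018
gripper_force: 60.0
```

Request:
drive_tool --increments '[[[-1,-0.04,0.19,0,0],[-1,-0.08,0.4,0.05,0],[-1,-0.12,0.6,0.1,0.001],[-1,-0.154,0.764,0.167,0.001],[-1,-0.154,0.764,0.167,0.001]]]'

```text
time_s: 8.48
tcp_pos: [0.5187, -0.0572, 0.1988]
eef_rot: [180.0, -0.1, -170.1]
contact_force: [-0.8, -1.3, -1.7]
gripper_width: 0.0178
gripper_force: 60.0
```

```bash
python3 - <<'E'
from h import *
s=r.get_state();print(s['tcp_pos'],s['eef_rot'],s['contact_force'],s['gripper_force'])
S=capture('scene');T=capture('top');np.save('pics/s1.npy',S);np.save('pics/t1.npy',T)
a=cv2.resize(S[120:320,170:330],None,fx=2.5,fy=2.5,interpolation=cv2.INTER_CUBIC);b=cv2.resize(T[110:270,230:390],(400,400),interpolation=cv2.INTER_CUBIC)
o=np.zeros((500,800,3),np.uint8);o[:,:400]=a;o[:400,400:]=b;cv2.imwrite('pics/c1.png',o[:,:,::-1])
E
```

```text
[ 0.51873487 -0.05721839  0.19876435] [ 1.79980822e+02 -9.14990925e-02 -1.70116711e+02] [-0.81629442 -1.34769939 -1.72728334] 59.969515800476074
```

View pics/c1.png

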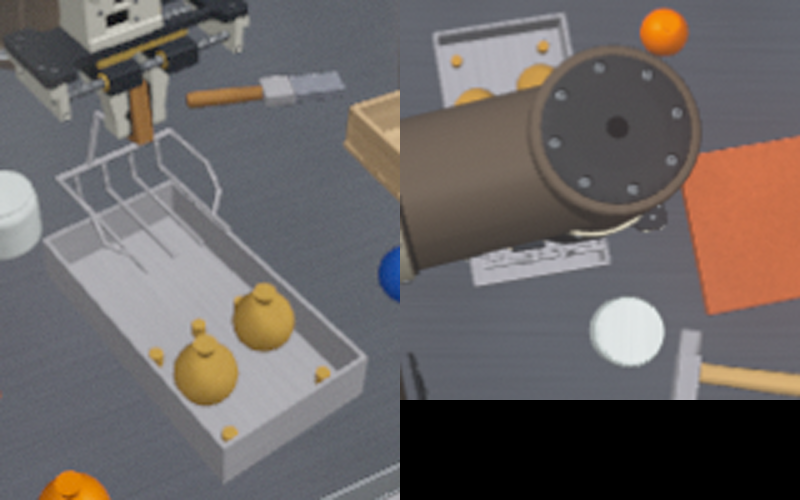

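The left panel shows the scoop held level over the pan's near half. Its wire tips are at crop (146,271), (172,256), (203,243) and (229,229). The top view is blocked by the arm. I check the tips against the pan frame.

```bash
python3 - <<'E'
from h import *
np.set_printoptions(precision=4,suppress=True)
t=np.array([(146,271),(172,256),(203,243),(229,229)])/2.5+[170,120]
psi=np.radians(9.7);P=np.array([.6098,-.043]);A=np.array([[np.cos(psi),np.sin(psi)],[-np.sin(psi),np.cos(psi)]])
for z in(.09,.098):
    X=onz('scene',t,z)[:,:2];Q=(X-P)@A.T;print(z,Q,Q.mean(0),np.degrees(np.arctan2(*(Q[-1]-Q[0])[[0,1]])))
# pan rim from the scene view: near corners (45,243),(170,183) far (365,358),(225,473) crop
c=np.array([(45,243),(365,358),(225,473),(172,182)])/2.5+[170,120]
print((onz('scene',c,.05)[:,:2]-P)@A.T)
print('tcp pan',A@(r.get_state()['tcp_pos'][:2]-P))
E
```

```text
0.09 [[-0.0163 -0.04  ]
 [-0.0185 -0.0107]
 [-0.0158  0.0218]
 [-0.0169  0.0523]] [-0.0169  0.0058] -0.3560163714450019
0.098 [[-0.0095 -0.044 ]
 [-0.0116 -0.0151]
 [-0.009   0.017 ]
 [-0.0101  0.0471]] [-0.0101  0.0013] -0.35601637144498405
[[-0.1403 -0.0798]
 [ 0.1483  0.0761]
 [ 0.1681 -0.0887]
 [-0.1442  0.0727]]
tcp pan [-0.0918  0.0002]
```

Request:
drive_tool --increments '[[[-1,0,-0.02,0.2,0],[-1,0,-0.02,0.4,0],[-1,0,-0.02,0.55,0],[-1,0,-0.02,0.68,0],[-1,0,-0.02,0.72,0]]]'

```text
time_s: 9.2
tcp_pos: [0.5194, -0.0611, 0.1123]
eef_rot: [-180.0, -0.1, -170.2]
contact_force: [0.8, -0.1, -2.1]
gripper_width: 0.0177
gripper_force: 60.0
```

Request:
drive_tool --increments '[[[-1,0,0,0.02,0],[-1,0,0,0.04,0],[-1,0,0,0.055,0],[-1,0,0,0.055,0]]]'

```text
time_s: 9.7
tcp_pos: [0.5203, -0.0605, 0.1073]
eef_rot: [-180.0, 0.1, -170.2]
contact_force: [-0.8, -1.5, 1.7]
gripper_width: 0.0178
gripper_force: 60.0
```

Request:
drive_tool --increments '[[[-1,-0.02,0.02,0,0],[-1,-0.08,0.04,0,0],[-1,-0.15,0.04,0,0],[-1,-0.22,0.04,0,0],[-1,-0.3,0.04,0,0]]]'

```text
time_s: 10.32
tcp_pos: [0.5547, -0.0497, 0.1073]
eef_rot: [-180.0, 0.0, -170.2]
contact_force: [-4.9, -0.2, 9.2]
gripper_width: 0.0177
gripper_force: 60.0
```

Request:
drive_tool --increments '[[[-1,-0.07,0,0,0],[-1,-0.14,0,0,0],[-1,-0.21,0,0,0],[-1,-0.28,0,0,0],[-1,-0.35,0,0,0]]]'

```text
time_s: 10.95
tcp_pos: [0.596, -0.0426, 0.1073]
eef_rot: [-180.0, -0.0, -170.2]
contact_force: [-5.1, -1.4, 8.7]
gripper_width: 0.018
gripper_force: 60.0
```

```bash
cat > look.py <<'E'
from h import *
import sys
s=r.get_state();psi=np.radians(9.7);P=np.array([.6098,-.043]);A=np.array([[np.cos(psi),np.sin(psi)],[-np.sin(psi),np.cos(psi)]])
print(s['time_s'],s['tcp_pos'],'pan',A@(s['tcp_pos'][:2]-P),s['eef_rot'],s['contact_force'],s['moment'])
u0,v0,u1,v1=map(int,sys.argv[2:6]);S=capture('scene');np.save(f'pics/{sys.argv[1]}.npy',S)
cv2.imwrite(f'pics/{sys.argv[1]}.png',cv2.resize(S[v0:v1,u0:u1],None,fx=4,fy=4,interpolation=cv2.INTER_CUBIC)[:,:,::-1])
E
python3 look.py c2 180 180 340 320
```

```text
10.95 [ 0.59598855 -0.04257075  0.10729794] pan [-0.01354167  0.00275019] [-1.79982121e+02 -1.18848872e-02 -1.70191836e+02] [-5.05834799 -1.37372874  8.71919487] [-0.08026328  1.81539081  0.06794077]
```

View pics/c2.png

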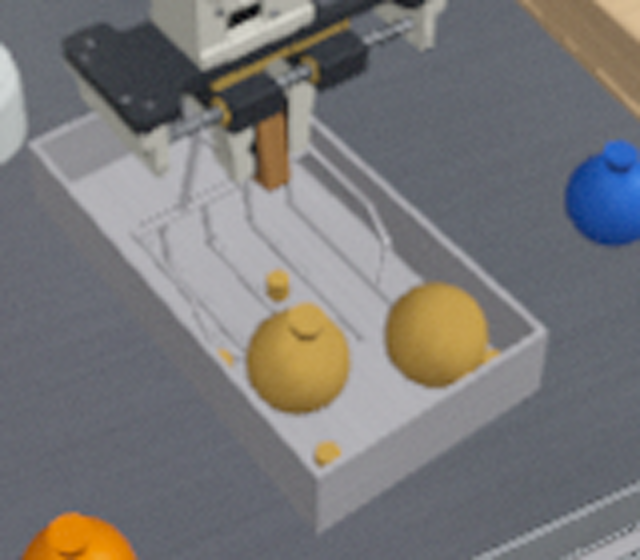

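The left fruit has rolled forward (crop 437,335). The right one is upright at (300,360) with its wires starting underneath. I keep pushing to the far wall.

Request:
drive_tool --increments '[[[-1,-0.06,0,0,0],[-1,-0.12,0,0,0],[-1,-0.18,0,0,0],[-1,-0.24,0,0,0],[-1,-0.3,0,0,0]]]'

```text
time_s: 11.62
tcp_pos: [0.6309, -0.0355, 0.1073]
eef_rot: [179.9, -0.0, -170.2]
contact_force: [-6.4, 4.3, 9.0]
gripper_width: 0.0177
gripper_force: 60.0
```

Request:
drive_tool --increments '[[[-1,-0.05,0,0,0],[-1,-0.1,0,0,0],[-1,-0.15,0,0,0],[-1,-0.2,0,0,0],[-1,-0.2,0,0,0]]]'

```text
time_s: 12.25
tcp_pos: [0.6555, -0.0323, 0.1073]
eef_rot: [-180.0, 0.0, -170.2]
contact_force: [-2.5, -1.4, 6.0]
gripper_width: 0.0177
gripper_force: 60.0
```

```bash
python3 look.py c3 180 180 340 320
```

```text
12.25 [ 0.65547341 -0.03232352  0.10734165] pan [0.04681931 0.00282836] [-1.79975228e+02  2.93941194e-02 -1.70183737e+02] [-2.49503917 -1.41275982  6.04900144] [-0.12069283  0.81984652  0.05918261]
```

View pics/c3.png

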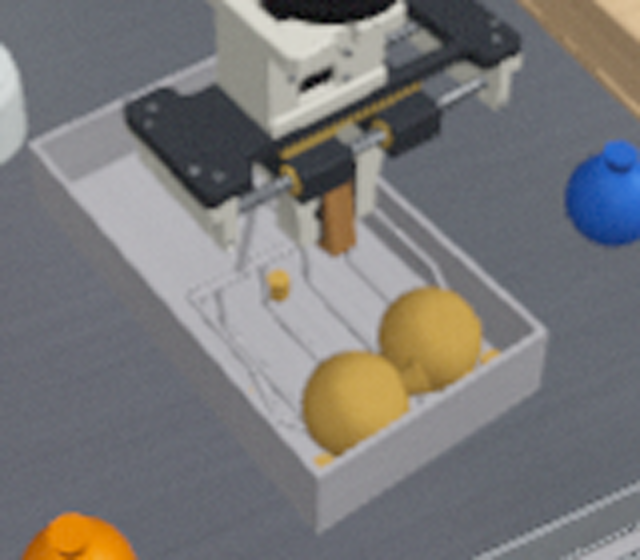

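Request:
drive_tool --increments '[[[-1,-0.03,0,0,0],[-1,-0.06,0,0,0],[-1,-0.09,0,0,0],[-1,-0.09,0,0,0]]]'

```text
time_s: 12.8
tcp_pos: [0.6657, -0.0307, 0.1074]
eef_rot: [-180.0, -0.0, -170.2]
contact_force: [-2.4, -1.7, 7.3]
gripper_width: 0.0178
gripper_force: 60.0
```

Request:
drive_tool --increments '[[[-1,-0.02,0,0,0],[-1,-0.04,0,0,0],[-1,-0.04,0,0,0]]]'

```text
time_s: 13.18
tcp_pos: [0.6702, -0.0298, 0.1073]
eef_rot: [-180.0, -0.0, -170.2]
contact_force: [-3.5, -1.2, 6.9]
gripper_width: 0.0178
gripper_force: 60.0
```

```bash
python3 look.py c4 200 200 330 330
```

```text
13.175 [ 0.67024219 -0.02984671  0.10733682] pan [0.06179427 0.00278137] [-1.79975678e+02 -1.88935923e-02 -1.70195461e+02] [-3.50553471 -1.17287612  6.91757816] [-0.10298238  1.35969807  0.05052592]
```

View pics/c4.png

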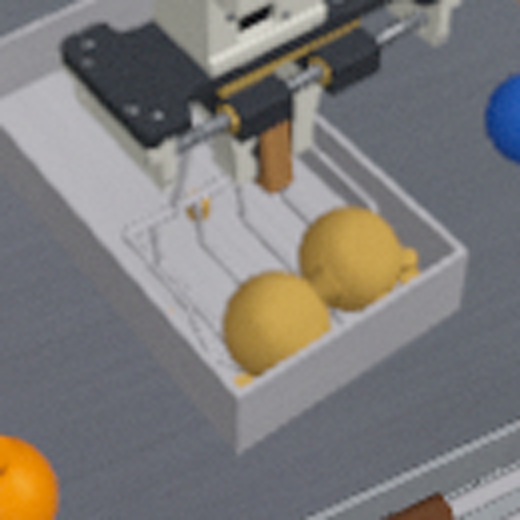

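The fruits are up against the far wall at crop (275,325) and (350,258), with the wires underneath. The force is still low, so I push 4 mm more.

Request:
drive_tool --increments '[[[-1,-0.02,0,0,0],[-1,-0.035,0,0,0],[-1,-0.035,0,0,0]]]'

```text
time_s: 13.6
tcp_pos: [0.6725, -0.0295, 0.1075]
eef_rot: [-180.0, -0.2, -170.2]
contact_force: [-9.8, -2.3, 12.8]
gripper_width: 0.0176
gripper_force: 60.0
```

```bash
cat > fr.py <<'E'
from h import *
# bronze blobs in the scene picture, cast onto the ball-centre height given
import sys
z=float(sys.argv[1]);s=r.get_state();psi=np.radians(9.7);P=np.array([.6098,-.043]);A=np.array([[np.cos(psi),np.sin(psi)],[-np.sin(psi),np.cos(psi)]])
np.set_printoptions(precision=4,suppress=True)
tp=A@(s['tcp_pos'][:2]-P);print(s['time_s'],s['tcp_pos'],'pan',tp,s['contact_force'],s['moment'])
S=capture('scene');b=tuple(map(int,sys.argv[2:6])) if len(sys.argv)>2 else (180,170,340,320)
m,_=blobs(S,(15,120,80),(28,255,255),b)
d=cv2.distanceTransform(m,cv2.DIST_L2,5)
for i in range(4):
    _,mx,_,p=cv2.minMaxLoc(d)
    if mx<5:break
    X=onz('scene',[p],z)[0];Q=A@(X[:2]-P);print('ball px',p,'r',round(mx,1),X,'pan',Q,'scoop',Q-tp+[-.022,0])
    cv2.circle(d,p,int(mx*1.3),0,-1)
print([(c.tolist(),st[4]) for c,st in blobs(S,(15,120,80),(28,255,255),b,4)[1]])
E
python3 fr.py .034
```

```text
13.6 [ 0.6725 -0.0295  0.1075] pan [0.0641 0.0027] [-9.7659 -2.3096 12.7758] [-0.1266  3.8536  0.2575]
ball px (287, 264) r 12.2 [0.7065 0.0071 0.034 ] pan [0.1038 0.0331] scoop [0.0177 0.0304]
ball px (267, 279) r 10.2 [ 0.7228 -0.0512  0.034 ] pan [ 0.11   -0.0271] scoop [ 0.0239 -0.0298]
ball px (198, 314) r 6.0 [ 0.7376 -0.2111  0.034 ] pan [ 0.0977 -0.1873] scoop [ 0.0116 -0.19  ]
[([269.9, 216.1], 61), ([279.0, 215.5], 6), ([282.2, 220.0], 6), ([257.8, 229.3], 16), ([269.1, 239.7], 98), ([278.5, 271.5], 979), ([199.3, 314.9], 216)]
```

Wall contact reached, and both balls are nested at scoop y ≈ ±30 mm, x ≈ 18–24 mm. I ease off and lift in small, checked steps.

Request:
drive_tool --increments '[[[-1,0.02,0,0,0],[-1,0.03,0,-0.02,0],[-1,0.03,0,-0.05,0],[-1,0.03,0,-0.09,0],[-1,0.03,0,-0.13,0]]]'

```text
time_s: 14.28
tcp_pos: [0.6709, -0.0295, 0.1221]
eef_rot: [180.0, -0.0, -170.2]
contact_force: [-0.8, -0.1, -5.4]
gripper_width: 0.0179
gripper_force: 60.0
```

```bash
python3 fr.py .05; python3 fr.py .05
```

```text
14.275 [ 0.6709 -0.0295  0.1221] pan [0.0625 0.003 ] [-0.8356 -0.125  -5.4347] [-0.0358  0.0032 -0.0294]
ball px (288, 260) r 12.4 [0.7088 0.0072 0.05  ] pan [0.106  0.0328] scoop [0.0216 0.0298]
ball px (268, 276) r 12.0 [ 0.7275 -0.0516  0.05  ] pan [ 0.1145 -0.0283] scoop [ 0.03   -0.0313]
ball px (198, 314) r 6.0 [ 0.7478 -0.2131  0.05  ] pan [ 0.1073 -0.1909] scoop [ 0.0228 -0.1939]
[([276.7, 206.2], 16), ([261.4, 214.3], 34), ([281.8, 213.3], 6), ([257.6, 223.7], 14), ([269.0, 234.2], 111), ([247.6, 251.1], 10), ([279.1, 268.4], 1091), ([260.2, 294.8], 4), ([199.3, 315.0], 213)]
14.325 [ 0.6713 -0.0296  0.123 ] pan [0.0629 0.0029] [-0.2579 -0.7307 -6.4502] [-0.0207  0.1704  0.0788]
ball px (288, 260) r 12.4 [0.7088 0.0072 0.05  ] pan [0.106  0.0328] scoop [0.0212 0.0299]
ball px (269, 275) r 12.0 [ 0.7261 -0.0486  0.05  ] pan [ 0.1137 -0.0251] scoop [ 0.0289 -0.028 ]
ball px (198, 314) r 6.0 [ 0.7478 -0.2131  0.05  ] pan [ 0.1073 -0.1909] scoop [ 0.0225 -0.1938]
[([271.3, 208.7], 74), ([280.9, 211.4], 14), ([257.5, 222.9], 15), ([269.0, 233.8], 109), ([279.2, 268.2], 1098), ([247.6, 251.1], 10), ([260.2, 294.8], 4), ([199.2, 315.0], 215)]
```

Request:
drive_tool --increments '[[[-1,0,0,0,0],[-1,0,0,0,0],[-1,0,0,-0.02,0],[-1,0,0,-0.05,0],[-1,0,0,-0.08,0]]]'

```text
time_s: 15.0
tcp_pos: [0.671, -0.0296, 0.1321]
eef_rot: [-180.0, 0.0, -170.2]
contact_force: [0.5, -0.6, -6.3]
gripper_width: 0.0179
gripper_force: 60.0
```

```bash
python3 fr.py .06|head -3
```

```text
15.0 [ 0.671  -0.0296  0.1321] pan [0.0626 0.0029] [ 0.548  -0.6451 -6.2732] [ 0.1183  0.0156 -0.0311]
ball px (269, 274) r 13.0 [ 0.7305 -0.0512  0.06  ] pan [ 0.1176 -0.0284] scoop [ 0.033  -0.0313]
ball px (288, 257) r 12.4 [0.7086 0.0067 0.06  ] pan [0.1057 0.0324] scoop [0.0211 0.0295]
```

Both fruits are lifted (about 3.5 N more load), but the right one leans towards the wall. I clear the rim, move the tips over it, then press them down on the rim so the scoop pivots nose-up in the grip.

Request:
drive_tool --increments '[[[-1,0,0,-0.07,0],[-1,0,0,-0.16,0],[-1,0,0,-0.24,0],[-1,-0.06,0,-0.25,0],[-1,-0.13,0,-0.25,0]]]'

```text
time_s: 15.68
tcp_pos: [0.6869, -0.0268, 0.1619]
eef_rot: [180.0, 0.0, -170.2]
contact_force: [-0.2, 0.3, -7.1]
gripper_width: 0.0178
gripper_force: 60.0
```

Request:
drive_tool --increments '[[[-1,-0.01,0,0.05,0],[-1,-0.01,0,0.1,0],[-1,-0.01,0,0.13,0]]]'

```text
time_s: 16.05
tcp_pos: [0.6894, -0.0273, 0.152]
eef_rot: [-179.8, 0.3, -170.1]
contact_force: [-17.0, 1.6, 39.8]
gripper_width: 0.0176
gripper_force: 60.0
```

```bash
python3 fr.py .085|head -3
```

```text
16.05 [ 0.6894 -0.0273  0.152 ] pan [0.0811 0.0021] [-17.0271   1.6004  39.7908] [1.3294 5.0895 0.3694]
ball px (277, 276) r 13.8 [ 0.7586 -0.0488  0.085 ] pan [ 0.1457 -0.0308] scoop [ 0.0426 -0.0329]
ball px (296, 259) r 13.0 [0.7381 0.007  0.085 ] pan [0.1349 0.0277] scoop [0.0318 0.0256]
```

The grip holds too hard to pivot (40 N), so I soften the squeeze while the tips rest on the rim.

Request:
drive_tool --increments '[[[-1,0,0,0,0],[-1,0,0,0.01,0],[-1,0,0,0.02,0]]]' --squeeze 15

```text
time_s: 16.48
tcp_pos: [0.6876, -0.0278, 0.147]
eef_rot: [-179.9, 0.1, -170.2]
contact_force: [-9.5, -2.2, 15.6]
gripper_width: 0.0178
gripper_force: 15.0
```

```bash
python3 fr.py .085|head -3; python3 -c "
from h import *
print(r.get_state()['gripper_force'])"
```

```text
16.475 [ 0.6876 -0.0278  0.147 ] pan [0.0792 0.0019] [-9.5034 -2.1822 15.5846] [-0.342   3.1457  0.1064]
ball px (277, 276) r 13.8 [ 0.7586 -0.0488  0.085 ] pan [ 0.1457 -0.0308] scoop [ 0.0445 -0.0327]
ball px (297, 260) r 13.2 [0.7413 0.0075 0.085 ] pan [0.1381 0.0276] scoop [0.0369 0.0257]
14.999920427799225
```

Request:
drive_tool --increments '[[[-1,0,0,0.03,0],[-1,0,0,0.06,0],[-1,0,0,0.08,0],[-1,0,0,0.08,0]]]'

```text
time_s: 17.02
tcp_pos: [0.6869, -0.028, 0.1365]
eef_rot: [-179.9, -0.0, -170.2]
contact_force: [-8.5, -2.7, 13.3]
gripper_width: 0.018
gripper_force: 15.0
```

```bash
python3 fr.py .085|head -3;python3 look.py c5 190 150 350 320
```

```text
17.025 [ 0.6869 -0.028   0.1365] pan [0.0785 0.0018] [-8.4907 -2.685  13.3176] [-0.6618  2.8521  0.0129]
ball px (285, 251) r 12.6 [ 0.7093 -0.0026  0.085 ] pan [0.1049 0.023 ] scoop [0.0043 0.0212]
ball px (266, 266) r 12.4 [ 0.727  -0.0568  0.085 ] pan [ 0.1131 -0.0334] scoop [ 0.0126 -0.0352]
17.075 [ 0.68696283 -0.02799157  0.13650537] pan [0.07858843 0.00179274] [-1.79900762e+02  3.20812117e-03 -1.70185857e+02] [-8.37404298 -2.23445939 11.7572773 ] [-0.60333206  2.66993161  0.05390854]
```

View pics/c5.png

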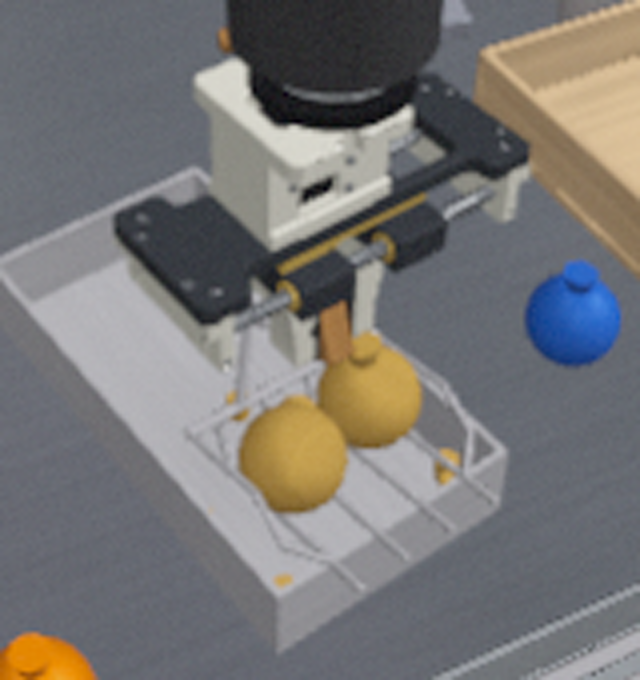

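Nose-up worked: the balls sit against the back rail at crop (293,455) and (370,395), and the stubs are in the pan below. Next is a firm grip, the lift, and the carry to the crate.

```bash
python3 - <<'E'
from plan import *
plan((.6872,-.0271,.1346,-170.24),[(.6872,-.0271,.245,-170.24,5),(.62,.02,.245,-172,5),(.55,.09,.245,-174,5),(.505,.17,.245,-176,5),(.5047,.26,.245,-178,5),(.5047,.3467,.245,-178,5)],-1)
E
```

```text
[-1,-0.0,0.0,-0.92,-0.0] x5 
[-1,0.485,0.482,-0.0,0.005] x5 
[-1,0.497,0.658,-0.0,0.005] x5 
[-1,0.302,0.703,-0.0,0.006] x5 
[-1,-0.05,0.749,-0.0,0.006] x5 
[-1,-0.023,0.722,-0.0,-0.0] x5 
cmd [   0.5046    0.3467    0.245  -178.16  ]
```

Request:
drive_tool --increments '[[[-1,0,0,0,0],[-1,0,0,0,0],[-1,0,0,0,0],[-1,0,0,0,0]]]' --squeeze 60

```text
time_s: 17.62
tcp_pos: [0.6879, -0.0278, 0.1364]
eef_rot: [-179.9, 0.1, -170.2]
contact_force: [-6.0, -1.9, 9.9]
gripper_width: 0.0173
gripper_force: 60.0
```

Request:
drive_tool --increments '[[[-1,0,0,-0.08,0],[-1,0,0,-0.2,0],[-1,0,0,-0.35,0],[-1,0,0,-0.5,0],[-1,0,0,-0.6,0]]]'

```text
time_s: 18.25
tcp_pos: [0.688, -0.0266, 0.2081]
eef_rot: [-180.0, 0.1, -170.2]
contact_force: [0.5, 0.2, -6.0]
gripper_width: 0.0178
gripper_force: 60.0
```

Request:
drive_tool --increments '[[[-1,0,0,-0.1,0],[-1,0,0,-0.2,0],[-1,0,0,-0.28,0],[-1,0,0,-0.32,0]]]'

```text
time_s: 18.75
tcp_pos: [0.6877, -0.0267, 0.2452]
eef_rot: [180.0, 0.0, -170.2]
contact_force: [-0.5, 0.2, -6.3]
gripper_width: 0.0178
gripper_force: 60.0
```

```bash
python3 fr.py .19 180 100 340 300
```

```text
18.75 [ 0.6877 -0.0267  0.2452] pan [0.0795 0.0029] [-0.5383  0.2005 -6.2781] [ 0.0705 -0.1504  0.0167]
ball px (283, 211) r 13.2 [ 0.696  -0.0057  0.19  ] pan [0.0912 0.0222] scoop [-0.0102  0.0193]
ball px (260, 222) r 12.8 [ 0.7034 -0.0595  0.19  ] pan [ 0.0894 -0.0321] scoop [-0.0121 -0.035 ]
[([279.1, 160.4], 115), ([290.2, 163.6], 19), ([263.9, 175.5], 23), ([272.3, 214.1], 1353), ([249.0, 251.0], 31), ([301.4, 265.8], 33), ([260.2, 294.6], 5)]
```

Request:
drive_tool --increments '[[[-1,0.05,0.05,0,0.001],[-1,0.15,0.15,0,0.002],[-1,0.27,0.265,0,0.003],[-1,0.39,0.38,0,0.004],[-1,0.485,0.482,0,0.005]]]'

```text
time_s: 19.42
tcp_pos: [0.6187, 0.0212, 0.2445]
eef_rot: [180.0, -0.0, -172.0]
contact_force: [-0.4, 0.3, -5.8]
gripper_width: 0.0178
gripper_force: 60.0
```

Request:
drive_tool --increments '[[[-1,0.1,0.13,0,0.001],[-1,0.2,0.26,0,0.002],[-1,0.3,0.39,0,0.003],[-1,0.4,0.53,0,0.004],[-1,0.497,0.658,0,0.005]]]'

```text
time_s: 20.05
tcp_pos: [0.5492, 0.0912, 0.2446]
eef_rot: [180.0, 0.0, -173.8]
contact_force: [-0.1, 0.4, -6.4]
gripper_width: 0.0184
gripper_force: 60.0
```

Request:
drive_tool --increments '[[[-1,0.08,0.14,0,0.001],[-1,0.15,0.28,0,0.002],[-1,0.21,0.42,0,0.003],[-1,0.26,0.56,0,0.004],[-1,0.302,0.703,0,0.006]]]'

```text
time_s: 20.68
tcp_pos: [0.5042, 0.1711, 0.2447]
eef_rot: [180.0, 0.0, -176.0]
contact_force: [0.5, 0.2, -6.1]
gripper_width: 0.0177
gripper_force: 60.0
```

Request:
drive_tool --increments '[[[-1,0,0.15,0,0.001],[-1,-0.01,0.3,0,0.002],[-1,-0.02,0.45,0,0.003],[-1,-0.035,0.6,0,0.004],[-1,-0.05,0.749,0,0.006]]]'

```text
time_s: 21.3
tcp_pos: [0.5049, 0.2615, 0.2444]
eef_rot: [-180.0, -0.0, -178.2]
contact_force: [-0.5, 0.2, -6.3]
gripper_width: 0.018
gripper_force: 60.0
```

Request:
drive_tool --increments '[[[-1,-0.005,0.18,0,0],[-1,-0.01,0.36,0,0],[-1,-0.016,0.53,0,0],[-1,-0.021,0.66,0,0],[-1,-0.023,0.722,0,0]]]'

```text
time_s: 21.92
tcp_pos: [0.5046, 0.348, 0.2443]
eef_rot: [-180.0, -0.0, -178.1]
contact_force: [-0.4, -0.7, -6.0]
gripper_width: 0.0178
gripper_force: 60.0
```

```bash
python3 fr.py .19 250 60 420 220; python3 - <<'E'
from h import *
S=capture('scene');T=capture('top');np.save('pics/s6.npy',S)
psi=np.radians(9.7);P=np.array([.6098,-.043]);A=np.array([[np.cos(psi),np.sin(psi)],[-np.sin(psi),np.cos(psi)]])
for n,im,b in(('scene',S,(180,190,330,310)),('top',T,(240,110,320,230))):
    for c,st in blobs(im,(10,110,80),(28,255,255),b,3)[1]:print(n,c,st[4],A@(onz(n,[c],.011)[0][:2]-P))
E
```

```text
21.925 [0.5046 0.348  0.2443] pan [-0.0378  0.4031] [-0.3891 -0.7144 -5.9627] [-0.0009 -0.1877  0.0046]
ball px (373, 128) r 10.6 [0.5243 0.3592 0.19  ] pan [-0.0165  0.4108] scoop [-0.0007  0.0077]
ball px (359, 132) r 7.8 [0.5243 0.3137 0.19  ] pan [-0.0241  0.366 ] scoop [-0.0084 -0.0371]
[([379.3, 79.8], 68), ([387.1, 83.9], 11), ([401.0, 90.4], 70), ([369.0, 88.8], 13), ([366.8, 126.4], 740), ([417.6, 124.4], 7), ([349.7, 140.6], 30), ([261.4, 157.9], 120), ([377.2, 216.7], 16)]
scene [249. 251.] 31 [ 0.00751332 -0.00184947]
scene [301.3 265.8] 37 [0.11313377 0.06901233]
scene [260.5 294.5] 6 [ 0.12038775 -0.05167681]
scene [198.6 308.7] 15 [ 0.07376981 -0.17500651]
top [288.6 126.4] 13 [ 0.12838386 -0.05575193]
top [249.2 134.3] 26 [0.12157872 0.06563803]
top [295.4 145.6] 13 [ 0.06672743 -0.06619637]
top [277.  167.5] 12 [ 0.00910861 -0.00083248]
```

All five stubs are in the pan: four blobs in the top view, one of them double-sized. Both fruits are still in the scoop. I lower it into the crate.

Request:
drive_tool --increments '[[[-1,0.03,0,0.15,0],[-1,0.08,0,0.35,0],[-1,0.12,0,0.55,0],[-1,0.12,0,0.75,0],[-1,0.12,0,0.88,0]]]'

```text
time_s: 22.7
tcp_pos: [0.4902, 0.3456, 0.1381]
eef_rot: [-180.0, -0.0, -178.2]
contact_force: [0.2, -0.1, -5.8]
gripper_width: 0.0176
gripper_force: 60.0
```

Request:
drive_tool --increments '[[[-1,0,0,0.05,0],[-1,0,0,0.09,0],[-1,0,0,0.12,0],[-1,0,0,0.12,0]]]'

```text
time_s: 23.2
tcp_pos: [0.4904, 0.3466, 0.1247]
eef_rot: [180.0, 0.0, -178.1]
contact_force: [1.0, 0.1, -6.4]
gripper_width: 0.018
gripper_force: 60.0
```

Request:
drive_tool --increments '[[[-1,-0.05,0,0,0],[-1,-0.12,0,0,0],[-1,-0.19,0,0,0],[-1,-0.25,0,0,0],[-1,-0.3,0,0,0]]]' --squeeze 15

```text
time_s: 23.82
tcp_pos: [0.5269, 0.3476, 0.1243]
eef_rot: [-180.0, -0.0, -178.1]
contact_force: [0.1, 0.1, -5.8]
gripper_width: 0.018
gripper_force: 15.0
```

```bash
python3 fr.py .05 250 60 420 240
```

```text
23.825 [0.5269 0.3476 0.1243] pan [-0.0159  0.3989] [ 0.1417  0.0614 -5.7786] [ 0.0574 -0.1616 -0.0052]
ball px (370, 168) r 9.6 [0.5209 0.3864 0.05  ] pan [-0.0153  0.4383] scoop [-0.0214  0.0393]
ball px (355, 173) r 7.6 [0.521 0.333 0.05 ] pan [-0.0242  0.3856] scoop [-0.0303 -0.0134]
[([407.3, 79.5], 65), ([410.0, 82.0], 7), ([402.3, 91.3], 34), ([375.5, 128.7], 53), ([383.0, 133.3], 7), ([365.4, 138.1], 9), ([363.2, 168.4], 646), ([261.5, 157.8], 123), ([347.3, 181.6], 14), ([390.0, 230.1], 404)]
```

No contact yet, so the nose-up tips are probably riding just above the crate wall. I back up, go lower, and try again.

Request:
drive_tool --increments '[[[-1,0.06,0,0,0],[-1,0.15,0,0,0],[-1,0.22,0,0.02,0],[-1,0.22,0,0.05,0],[-1,0.22,0,0.06,0]]]'

```text
time_s: 24.5
tcp_pos: [0.4998, 0.3469, 0.1172]
eef_rot: [-180.0, 0.0, -178.1]
contact_force: [0.7, 0.3, -6.1]
gripper_width: 0.0177
gripper_force: 15.0
```

Request:
drive_tool --increments '[[[-1,-0.03,0,0,0],[-1,-0.07,0,0,0],[-1,-0.11,0,0,0],[-1,-0.14,0,0,0]]]'

```text
time_s: 25.0
tcp_pos: [0.5172, 0.3473, 0.1172]
eef_rot: [-180.0, 0.0, -178.1]
contact_force: [-0.2, 0.2, -6.5]
gripper_width: 0.0183
gripper_force: 15.0
```

```bash
python3 look.py c7 310 60 450 200
```

```text
25.0 [0.51723495 0.34727386 0.11724696] pan [-0.02548469  0.40029053] [-1.79996073e+02  6.10511891e-04 -1.78148212e+02] [-0.19420676  0.23127827 -6.48889219] [ 0.05644926 -0.16923026 -0.01474204]
```

View pics/c7.png

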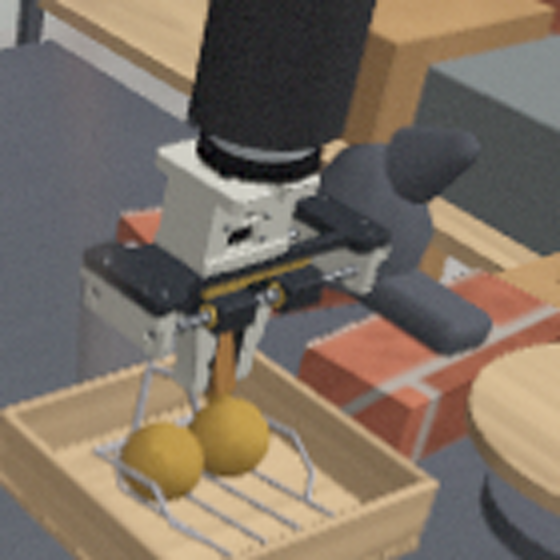

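The scoop is nose-up inside the crate, balls at crop (165,460) and (230,435), tips around (330,513) and (297,527). I locate the tips from their known sideways offsets.

```bash
python3 - <<'E'
from h import *
np.set_printoptions(precision=4,suppress=True)
tc=np.array([.5172,.3473])
for (u,v),yy in(((330,513),.045),((297,527),.015),((230,552),-.045)):
    o,d=ray('scene',[(310+u/4,60+v/4)]);d=d[0];y=tc[1]+yy+.1*.03;t=(y-o[1])/d[1];print(o+t*d)
for z in(.03,.04,.05,.06):print(z,onz('scene',[(310+82.5,60+128.25),(310+57.5,198)],z))
# crate far rim from this view: inner top corner (+x,+y) ~ (432,490) crop
print(onz('scene',[(310+435/4,60+487/4)],.06), onz('scene',[(310+0/4,60+412/4)],.06))
E
```

```text
[0.6088 0.3953 0.0368]
[0.61   0.3653 0.0363]
[0.6127 0.3053 0.0391]
0.03 [[0.6031 0.4024 0.03  ]
 [0.6051 0.3136 0.03  ]]
0.04 [[0.6115 0.3919 0.04  ]
 [0.6134 0.3045 0.04  ]]
0.05 [[0.6198 0.3814 0.05  ]
 [0.6218 0.2953 0.05  ]]
0.06 [[0.6281 0.3709 0.06  ]
 [0.6301 0.2861 0.06  ]]
[[0.6383 0.4539 0.06  ]] [[0.4358 0.2369 0.06  ]]
```

Request:
drive_tool --increments '[[[-1,-0.04,0,-0.01,0],[-1,-0.09,0,-0.015,0],[-1,-0.14,0,-0.015,0],[-1,-0.18,0,-0.015,0],[-1,-0.22,0,-0.015,0]]]' --squeeze 12

```text
time_s: 25.68
tcp_pos: [0.5419, 0.3477, 0.119]
eef_rot: [-179.9, -0.2, -178.2]
contact_force: [-6.8, -0.6, -0.8]
gripper_width: 0.018
gripper_force: 12.0
```

```bash
python3 fr.py .05 310 140 430 220
```

```text
25.675 [0.5419 0.3477 0.119 ] pan [-0.0011  0.3966] [-6.8478 -0.607  -0.8395] [-0.0716  2.5952 -0.0758]
ball px (371, 171) r 9.6 [0.5334 0.3797 0.05  ] pan [-0.0041  0.4295] scoop [-0.025   0.0329]
ball px (357, 177) r 8.0 [0.5382 0.3265 0.05  ] pan [-0.0083  0.3763] scoop [-0.0292 -0.0203]
[([369.7, 143.3], 6), ([364.5, 172.2], 638), ([348.0, 184.4], 10), ([376.9, 216.8], 20)]
```

Contact with the far wall and it is pivoting (7 N). I continue towards nose-down.

Request:
drive_tool --increments '[[[-1,-0.03,0,0,0],[-1,-0.07,0,-0.01,0],[-1,-0.1,0,-0.02,0],[-1,-0.13,0,-0.03,0],[-1,-0.16,0,-0.04,0]]]'

```text
time_s: 26.35
tcp_pos: [0.5623, 0.3487, 0.1239]
eef_rot: [-180.0, -0.0, -178.1]
contact_force: [-5.0, -0.5, -2.9]
gripper_width: 0.0175
gripper_force: 12.0
```

```bash
python3 fr.py .045 310 140 430 230
```

```text
26.35 [0.5623 0.3487 0.1239] pan [0.0192 0.3941] [-5.0148 -0.53   -2.8926] [-0.153   1.6853 -0.0849]
ball px (358, 176) r 8.6 [0.531  0.3368 0.045 ] pan [-0.0137  0.3876] scoop [-0.0549 -0.0065]
ball px (374, 172) r 8.0 [0.5361 0.3895 0.045 ] pan [0.0003 0.4388] scoop [-0.0409  0.0446]
[([392.6, 141.4], 5), ([375.4, 145.1], 7), ([365.7, 172.5], 599), ([348.8, 183.2], 4), ([387.0, 225.4], 169)]
```

Request:
drive_tool --increments '[[[-1,-0.03,0,-0.01,0],[-1,-0.06,0,-0.03,0],[-1,-0.09,0,-0.05,0],[-1,-0.12,0,-0.065,0],[-1,-0.14,0,-0.075,0]]]'

```text
time_s: 27.02
tcp_pos: [0.5795, 0.3494, 0.133]
eef_rot: [180.0, 0.0, -178.1]
contact_force: [-2.1, -1.1, -6.0]
gripper_width: 0.0182
gripper_force: 12.0
```

```bash
python3 fr.py .05 310 140 430 230
```

```text
27.025 [0.5795 0.3494 0.133 ] pan [0.0362 0.3919] [-2.1493 -1.1227 -5.9767] [-0.0387  0.8765 -0.0273]
ball px (384, 179) r 9.8 [0.5784 0.388  0.05  ] pan [0.0417 0.4302] scoop [-0.0165  0.0382]
ball px (367, 184) r 9.8 [0.5751 0.3315 0.05  ] pan [0.0289 0.375 ] scoop [-0.0293 -0.0169]
[([399.2, 141.2], 5), ([381.0, 145.3], 11), ([382.1, 157.3], 32), ([376.0, 181.3], 717), ([386.3, 225.4], 170)]
```

Request:
drive_tool --increments '[[[-1,0,0,0.01,0],[-1,0,0,0.02,0],[-1,0.01,0,0.025,0],[-1,0.01,0,0.025,0]]]'

```text
time_s: 27.58
tcp_pos: [0.5778, 0.3494, 0.1299]
eef_rot: [180.0, 0.0, -178.1]
contact_force: [-0.3, -0.1, -6.0]
gripper_width: 0.0178
gripper_force: 12.0
```

```bash
python3 fr.py .045 310 140 430 230
```

```text
27.575 [0.5778 0.3494 0.1299] pan [0.0346 0.3922] [-0.2988 -0.1391 -6.0456] [ 0.0838  0.1428 -0.0072]
ball px (384, 181) r 10.0 [0.5809 0.3873 0.045 ] pan [0.044 0.429] scoop [-0.0126  0.0368]
ball px (370, 188) r 8.8 [0.5879 0.3326 0.045 ] pan [0.0417 0.3739] scoop [-0.015  -0.0183]
[([380.0, 140.3], 9), ([398.0, 142.0], 7), ([380.1, 146.0], 10), ([381.6, 157.8], 34), ([377.6, 184.3], 643), ([386.2, 225.4], 170)]
```

Request:
drive_tool --increments '[[[-1,0,0,0.02,0],[-1,0,0,0.04,0],[-1,0,0,0.04,0]]]'

```text
time_s: 28.0
tcp_pos: [0.5777, 0.3492, 0.1247]
eef_rot: [-180.0, -0.0, -178.1]
contact_force: [-0.7, -1.2, -5.7]
gripper_width: 0.0177
gripper_force: 12.0
```

Request:
drive_tool --increments '[[[-1,0.03,0,0.01,0],[-1,0.08,0,0.02,0],[-1,0.14,0,0.02,0],[-1,0.2,0,0.02,0]]]'

```text
time_s: 28.5
tcp_pos: [0.5534, 0.3487, 0.1229]
eef_rot: [180.0, 0.0, -178.1]
contact_force: [-0.7, 0.4, -5.6]
gripper_width: 0.0181
gripper_force: 12.0
```

```bash
python3 fr.py .04 310 140 430 230
```

```text
28.5 [0.5534 0.3487 0.1229] pan [0.0104 0.3956] [-0.7006  0.402  -5.5755] [ 0.0455 -0.1015 -0.0364]
ball px (382, 183) r 9.2 [0.5809 0.3815 0.04  ] pan [0.0431 0.4233] scoop [0.0107 0.0277]
ball px (367, 190) r 7.8 [0.5866 0.3246 0.04  ] pan [0.0391 0.3662] scoop [ 0.0067 -0.0294]
[([372.5, 143.5], 10), ([374.6, 154.8], 38), ([375.9, 186.5], 573), ([386.5, 225.4], 174)]
```

Request:
drive_tool --increments '[[[-1,0.02,0,0.015,0],[-1,0.07,0,0.025,0],[-1,0.13,0,0.025,0],[-1,0.19,0,0.025,0],[-1,0.22,0,0.025,0]]]'

```text
time_s: 29.18
tcp_pos: [0.527, 0.3478, 0.12]
eef_rot: [180.0, 0.0, -178.1]
contact_force: [0.4, 0.5, -4.0]
gripper_width: 0.0179
gripper_force: 12.0
```

```bash
python3 fr.py .04 310 140 430 230
```

```text
29.175 [0.527  0.3478 0.12  ] pan [-0.0158  0.3991] [ 0.3661  0.5076 -4.0476] [-0.0065 -0.283   0.0767]
ball px (376, 180) r 10.0 [0.563  0.3754 0.04  ] pan [0.0244 0.4203] scoop [0.0182 0.0212]
ball px (366, 191) r 7.6 [0.5888 0.3194 0.04  ] pan [0.0404 0.3608] scoop [ 0.0342 -0.0384]
[([365.8, 141.2], 4), ([367.7, 150.6], 37), ([372.7, 184.9], 594), ([387.0, 225.3], 170)]
```

The right fruit is off the scoop and on the crate floor, but the left one still rides. I steepen the tilt against the far wall once more, going further this time.

Request:
drive_tool --increments '[[[-1,-0.06,0,0,0],[-1,-0.14,0,0,0],[-1,-0.22,0,0,0],[-1,-0.3,0,0,0],[-1,-0.37,0,-0.01,0]]]'

```text
time_s: 29.85
tcp_pos: [0.5735, 0.3492, 0.123]
eef_rot: [180.0, 0.1, -178.1]
contact_force: [-3.5, -1.6, 8.5]
gripper_width: 0.0178
gripper_force: 12.0
```

Request:
drive_tool --increments '[[[-1,-0.05,0,-0.02,0],[-1,-0.1,0,-0.05,0],[-1,-0.15,0,-0.07,0],[-1,-0.2,0,-0.09,0],[-1,-0.23,0,-0.11,0]]]'

```text
time_s: 30.48
tcp_pos: [0.5996, 0.3499, 0.1337]
eef_rot: [-180.0, -0.0, -178.1]
contact_force: [-2.9, -0.1, -5.7]
gripper_width: 0.0179
gripper_force: 12.0
```

```bash
python3 fr.py .045 310 140 430 230
```

```text
30.475 [0.5996 0.3499 0.1337] pan [0.0562 0.389 ] [-2.8971 -0.0571 -5.7016] [ 0.1138  0.9054 -0.021 ]
ball px (386, 182) r 8.6 [0.5868 0.3892 0.045 ] pan [0.0501 0.4299] scoop [-0.028   0.0409]
ball px (368, 190) r 7.6 [0.5922 0.3222 0.045 ] pan [0.0442 0.363 ] scoop [-0.034 -0.026]
ball px (377, 189) r 5.4 [0.5996 0.3468 0.045 ] pan [0.0556 0.3859] scoop [-0.0226 -0.0031]
[([390.7, 141.8], 28), ([404.6, 143.3], 13), ([387.0, 149.2], 9), ([388.2, 156.8], 4), ([377.6, 186.4], 575), ([386.6, 225.3], 179)]
```

Request:
drive_tool --increments '[[[-1,0.03,0,0.02,0],[-1,0.1,0,0.03,0],[-1,0.2,0,0.03,0],[-1,0.32,0,0.03,0],[-1,0.44,0,0.03,0]]]'

```text
time_s: 31.15
tcp_pos: [0.5456, 0.3485, 0.131]
eef_rot: [180.0, 0.0, -178.1]
contact_force: [-1.0, 0.7, -2.8]
gripper_width: 0.0178
gripper_force: 12.0
```

Request:
drive_tool --increments '[[[-1,0.1,0,0,0],[-1,0.16,0,0,0],[-1,0.16,0,0,0],[-1,0.16,0,0,0]]]'

```text
time_s: 31.65
tcp_pos: [0.5278, 0.3479, 0.1306]
eef_rot: [180.0, 0.0, -178.1]
contact_force: [0.2, 1.2, -2.5]
gripper_width: 0.018
gripper_force: 12.0
```

```bash
python3 fr.py .038 310 140 430 230
```

```text
31.65 [0.5278 0.3479 0.1306] pan [-0.015   0.3991] [ 0.1708  1.2071 -2.5297] [ 0.0608 -0.3103 -0.04  ]
ball px (393, 181) r 7.2 [0.5858 0.4173 0.038 ] pan [0.0539 0.4578] scoop [0.0469 0.0587]
ball px (370, 190) r 6.6 [0.5885 0.3338 0.038 ] pan [0.0425 0.375 ] scoop [ 0.0354 -0.0241]
[([369.5, 142.5], 6), ([392.8, 181.8], 251), ([369.2, 191.4], 245), ([377.2, 214.2], 5), ([387.2, 226.0], 164)]
```

Both fruits are out (load back to 2.5 N) and sit in the crate. I withdraw and carry the scoop back.

```bash
python3 - <<'E'
from plan import *
c=plan((.5278,.3479,.1306,-178.16),[(.5215,.3477,.14,-178.16,3),(.5215,.3477,.25,-178.16,5)],-1)
plan(c,[(.517,.232,.25,-178.16,5),(.513,.117,.25,-176,5),(.513,.002,.25,-174,5),(.513,-.113,.25,-172,5),(.513,-.228,.25,-170,5),(.513,-.341,.25,-169.1,5)],-1)
E
```

```text
[-1,0.053,0.0,-0.078,-0.0] x3 
[-1,-0.0,0.0,-0.917,-0.0] x5 
cmd [   0.5214    0.3477    0.25   -178.16  ]
[-1,0.068,-0.962,-0.0,-0.0] x5 
[-1,0.064,-0.957,-0.0,-0.006] x5 
[-1,0.067,-0.956,-0.0,-0.006] x5 
[-1,0.103,-0.953,-0.0,-0.005] x5 
[-1,0.132,-0.949,-0.0,-0.006] x5 
[-1,0.166,-0.927,-0.0,-0.002] x5 
cmd [   0.513   -0.341    0.25  -169.16 ]
```

Request:
drive_tool --increments '[[[-1,0.05,0,-0.02,0],[-1,0.05,0,-0.08,0],[-1,0.05,0,-0.08,0],[-1,0.05,0,-0.08,0]]]' --squeeze 50

```text
time_s: 32.2
tcp_pos: [0.5216, 0.3475, 0.1403]
eef_rot: [180.0, 0.0, -178.1]
contact_force: [-0.3, -0.7, -3.3]
gripper_width: 0.0177
gripper_force: 50.0
```

Request:
drive_tool --increments '[[[-1,0,0,-0.12,0],[-1,0,0,-0.36,0],[-1,0,0,-0.65,0],[-1,0,0,-0.92,0],[-1,0,0,-0.92,0]]]'

```text
time_s: 32.83
tcp_pos: [0.5228, 0.3485, 0.2548]
eef_rot: [179.8, 0.3, -178.1]
contact_force: [-0.8, -0.0, -2.7]
gripper_width: 0.0174
gripper_force: 50.0
```

```bash
python3 fr.py .038 310 140 430 230; python3 -c "
from h import *
T=capture('top')
for c,st in blobs(T,(10,140,80),(28,255,255),(95,150,185,235),3)[1]:print(c,st[4],onz('top',[c],.038))"
```

```text
32.825 [0.5228 0.3485 0.2548] pan [-0.0198  0.4006] [-0.7951 -0.029  -2.7012] [ 0.0772 -0.2335 -0.0115]
ball px (393, 181) r 7.2 [0.5858 0.4173 0.038 ] pan [0.0539 0.4578] scoop [0.0517 0.0572]
ball px (369, 190) r 6.6 [0.5873 0.3313 0.038 ] pan [0.0409 0.3728] scoop [ 0.0387 -0.0278]
[([392.8, 181.8], 251), ([369.1, 191.3], 244), ([386.8, 225.6], 165)]
[152.5 168.8] 143 [[0.60405778 0.32150596 0.038     ]]
[126.3 164.2] 42 [[0.61657428 0.4002933  0.038     ]]
```

Request:
drive_tool --increments '[[[-1,0.01,-0.1,0,0],[-1,0.02,-0.3,0,0],[-1,0.04,-0.52,0,0],[-1,0.055,-0.75,0,0],[-1,0.068,-0.962,0,0]]]'

```text
time_s: 33.55
tcp_pos: [0.517, 0.2295, 0.2508]
eef_rot: [180.0, 0.0, -178.2]
contact_force: [-0.5, 0.4, -1.6]
gripper_width: 0.0176
gripper_force: 50.0
```

Request:
drive_tool --increments '[[[-1,0.015,-0.24,0,-0.002],[-1,0.03,-0.48,0,-0.003],[-1,0.05,-0.72,0,-0.005],[-1,0.064,-0.957,0,-0.006]]]'

```text
time_s: 34.05
tcp_pos: [0.5129, 0.1148, 0.2508]
eef_rot: [180.0, 0.0, -176.0]
contact_force: [0.9, 0.3, -3.5]
gripper_width: 0.018
gripper_force: 50.0
```

Request:
drive_tool --increments '[[[-1,0.015,-0.24,0,-0.002],[-1,0.03,-0.48,0,-0.003],[-1,0.05,-0.72,0,-0.005],[-1,0.067,-0.956,0,-0.006]]]'

```text
time_s: 34.55
tcp_pos: [0.5127, -0.0001, 0.2508]
eef_rot: [180.0, 0.0, -173.8]
contact_force: [0.5, -0.5, -3.1]
gripper_width: 0.0173
gripper_force: 50.0
```

Request:
drive_tool --increments '[[[-1,0.025,-0.24,0,-0.002],[-1,0.05,-0.48,0,-0.003],[-1,0.075,-0.72,0,-0.004],[-1,0.103,-0.953,0,-0.005]]]'

```text
time_s: 35.05
tcp_pos: [0.5126, -0.1151, 0.2508]
eef_rot: [180.0, 0.0, -172.0]
contact_force: [-0.3, -0.8, -2.4]
gripper_width: 0.0177
gripper_force: 50.0
```

Request:
drive_tool --increments '[[[-1,0.03,-0.24,0,-0.002],[-1,0.065,-0.48,0,-0.003],[-1,0.1,-0.72,0,-0.005],[-1,0.132,-0.949,0,-0.006]]]'

```text
time_s: 35.55
tcp_pos: [0.5125, -0.23, 0.2507]
eef_rot: [-180.0, 0.0, -169.9]
contact_force: [0.7, -0.2, -2.6]
gripper_width: 0.0178
gripper_force: 50.0
```

Request:
drive_tool --increments '[[[-1,0.05,-0.26,0,0],[-1,0.09,-0.52,0,-0.001],[-1,0.14,-0.76,0,-0.002],[-1,0.166,-0.927,0,-0.002],[-1,0.166,-0.927,0,-0.002]]]'

```text
time_s: 36.17
tcp_pos: [0.5127, -0.3427, 0.2502]
eef_rot: [180.0, -0.0, -169.3]
contact_force: [0.3, -0.1, -2.2]
gripper_width: 0.0183
gripper_force: 50.0
```

Request:
drive_tool --increments '[[[-1,0,0,0.15,0],[-1,0,0,0.4,0],[-1,0,0,0.65,0],[-1,0,0,0.78,0],[-1,0,0,0.78,0]]]'

```text
time_s: 36.8
tcp_pos: [0.513, -0.3407, 0.1562]
eef_rot: [179.9, -0.1, -169.1]
contact_force: [-0.1, -0.0, -2.1]
gripper_width: 0.0179
gripper_force: 50.0
```

Request:
drive_tool --increments '[[[-1,0,0,0.03,0],[-1,0,0,0.06,0],[-1,0,0,0.09,0],[-1,0,0,0.12,0],[-1,0,0,0.15,0]]]' --squeeze 7

```text
time_s: 37.42
tcp_pos: [0.5134, -0.3412, 0.1387]
eef_rot: [-180.0, 0.0, -169.1]
contact_force: [-0.6, 0.4, 0.6]
gripper_width: 0.0177
gripper_force: 7.0
```

Request:
drive_tool --increments '[[[-1,0,0,0.03,0],[-1,0,0,0.06,0],[-1,0,0,0.09,0],[-1,0,0,0.11,0],[-1,0,0,0.11,0]]]'

```text
time_s: 38.05
tcp_pos: [0.5149, -0.3417, 0.1278]
eef_rot: [-179.9, 0.2, -169.1]
contact_force: [-0.9, 3.3, 8.5]
gripper_width: 0.0178
gripper_force: 7.0
```

Request:
drive_tool --increments '[[[-1,0,0,0.015,0],[-1,0,0,0.03,0],[-1,0,0,0.03,0],[-1,0,0,0.03,0]]]' --squeeze 5

```text
time_s: 38.55
tcp_pos: [0.5146, -0.3416, 0.1238]
eef_rot: [-179.9, 0.1, -169.1]
contact_force: [-0.8, 1.8, 6.4]
gripper_width: 0.0184
gripper_force: 5.0
```

Request:
drive_tool --increments '[[[-1,0,0,0.005,0],[0,0,0,0.005,0],[1,0,0,0,0],[1,0,0,0,0],[1,0,0,0,0]]]'

```text
time_s: 39.17
tcp_pos: [0.5133, -0.3412, 0.122]
eef_rot: [180.0, -0.0, -169.1]
contact_force: [-0.2, -0.8, 1.0]
gripper_width: 0.0525
gripper_force: 0.0
```

Request:
drive_tool --increments '[[[1,0,0,0,0],[1,0,0,0,0],[1,0,0,-0.1,0],[1,0,0,-0.4,0],[1,0,0,-0.8,0]]]'

```text
time_s: 39.8
tcp_pos: [0.513, -0.341, 0.219]
eef_rot: [180.0, -0.1, -169.1]
contact_force: [1.3, -0.3, -0.0]
gripper_width: 0.0872
gripper_force: 0.0
```

Request:
drive_tool --increments '[[[1,0.3,0,-0.5,0],[1,0.6,0.3,-0.7,0],[1,0.6,0.7,-0.7,0],[1,0.6,0.9,-0.7,0],[1,0.6,0.9,-0.7,0]]]'

```text
time_s: 40.42
tcp_pos: [0.4221, -0.2476, 0.3038]
eef_rot: [-180.0, 0.2, -169.0]
contact_force: [-0.2, -0.3, -0.5]
gripper_width: 0.0878
gripper_force: 0.0
```

```bash
python3 - <<'E'
from h import *
np.set_printoptions(precision=4,suppress=True)
s=r.get_state();print(s['time_s'],s['tcp_pos'],s['gripper_width'])
S0=np.load('pics/scene0.npy');T0=np.load('pics/top0.npy');S=capture('scene');T=capture('top')
for n,a,b,m in(('scene',S0,S,(80,205,115,245)),('top',T0,T,(375,185,405,215))):
    for q in(a,b):print(n,'grip',[(c.tolist(),x[4]) for c,x in blobs(q,(10,100,40),(20,255,200),m)[1]])
for n,im,box in(('scene',S,(310,140,430,200)),('top',T,(95,150,185,235))):
    for c,st in blobs(im,(14,140,80),(28,255,255),box,20)[1]:print(n,'fruit',c,st[4],onz(n,[c],.038)[0])
for c,st in blobs(T,(10,110,80),(28,255,255),(240,110,320,230),3)[1]:print('stub',c,st[4])
# where the scene changed (blobs of difference)
for n,a,b in(('scene',S0,S),('top',T0,T)):
    d=(cv2.absdiff(cv2.GaussianBlur(a,(5,5),0),cv2.GaussianBlur(b,(5,5),0)).max(2)>30).astype(np.uint8)
    _,_,st,c=cv2.connectedComponentsWithStats(d);print(n,[st[i].tolist() for i in range(1,len(st)) if st[i,4]>15])
# wire tips on the tile, top view
o=ortho('top',T,.38,.64,-.4,-.15,.022);g=cv2.cvtColor(o,cv2.COLOR_RGB2HSV);np.save('pics/t9.npy',T)
A=ortho('top',T0,.38,.64,-.4,-.15,.022);w=lambda q:(cv2.cvtColor(q,cv2.COLOR_RGB2HSV)[...,1]<90)
for q in(A,o):
    m=w(q)[60:300,250:620];ys,xs=np.nonzero(m);print('wire px',m.sum(),xs.mean(),ys.mean(),ys.min())
E
```

```text
40.425 [ 0.4221 -0.2476  0.3038] 0.08782984958965671
scene grip [([98.5, 225.7], 419), ([112.5, 240.2], 30)]
scene grip [([96.4, 219.4], 121), ([107.3, 241.3], 100)]
top grip [([390.5, 200.8], 168)]
top grip []
scene fruit [392.5 181.9] 230 [0.5883 0.4133 0.038 ]
scene fruit [369.1 191.3] 225 [0.5918 0.328  0.038 ]
top fruit [149.2 169.2] 265 [0.6027 0.3312 0.038 ]
top fruit [122.3 170. ] 276 [0.5992 0.4112 0.038 ]
stub [288.6 126.4] 13
stub [249.3 134.2] 25
stub [295.4 145.6] 13
scene [[48, 0, 102, 123, 6494], [151, 0, 9, 6, 31], [168, 0, 19, 46, 631], [185, 0, 7, 17, 84], [189, 0, 15, 59, 395], [203, 0, 29, 82, 1359], [372, 0, 41, 53, 1068], [145, 4, 11, 45, 183], [348, 18, 23, 37, 412], [187, 71, 18, 36, 273], [150, 77, 13, 18, 131], [208, 83, 28, 12, 172], [83, 118, 14, 21, 167], [6, 168, 66, 45, 605], [382, 175, 23, 17, 253], [359, 184, 23, 17, 276], [73, 211, 73, 84, 1350], [262, 233, 26, 29, 569], [239, 254, 27, 29, 604], [229, 259, 7, 8, 42], [295, 262, 10, 12, 69], [259, 290, 6, 5, 28]]
top [[284, 127, 5, 5, 20], [247, 130, 9, 10, 51], [276, 135, 22, 21, 345], [251, 145, 21, 21, 344], [140, 161, 21, 20, 320], [291, 161, 6, 6, 28], [113, 163, 23, 18, 319], [264, 166, 51, 175, 2965], [258, 168, 6, 6, 28], [341, 175, 72, 80, 3219], [409, 190, 26, 5, 45], [372, 193, 140, 79, 5012], [305, 228, 32, 30, 748], [338, 238, 29, 146, 2002], [397, 289, 55, 58, 737], [264, 309, 6, 30, 86], [0, 327, 15, 44, 534], [281, 336, 15, 24, 192], [262, 341, 5, 12, 50], [263, 360, 34, 24, 463], [238, 363, 24, 15, 158], [188, 369, 44, 15, 490]]
wire px 13021 186.55902004454342 140.2767068581522 0
wire px 58790 169.99300901513863 157.58348358564382 0
```

Both fruits are in the crate. The arm still shadows and hides the scoop, so I move it clear before checking that.

Request:
drive_tool --increments '[[[1,0,0.4,0,0],[1,0,0.9,0,0],[1,0,0.95,0,0]]]'

```text
time_s: 40.9
tcp_pos: [0.4008, -0.1348, 0.3026]
eef_rot: [180.0, 0.1, -168.9]
contact_force: [0.3, -0.4, 0.3]
gripper_width: 0.0877
gripper_force: 0.0
```

Request:
drive_tool --increments '[[[1,-0.2,0.4,0,0],[1,-0.3,0.9,0,0],[1,-0.3,0.95,0,0]]]'

```text
time_s: 41.28
tcp_pos: [0.4155, -0.0156, 0.3022]
eef_rot: [-180.0, -0.0, -168.9]
contact_force: [-0.3, 0.1, 0.0]
gripper_width: 0.0878
gripper_force: 0.0
```

Request:
drive_tool --increments '[[[1,-0.2,0.4,0,0],[1,-0.2,0.9,0,0],[1,-0.2,0.95,0,0],[1,-0.2,0.95,0,0]]]'

```text
time_s: 41.78
tcp_pos: [0.4172, 0.0981, 0.302]
eef_rot: [-180.0, -0.0, -169.1]
contact_force: [-0.6, 0.0, -0.1]
gripper_width: 0.0874
gripper_force: 0.0
```

```bash
python3 - <<'E'
from h import *
np.set_printoptions(precision=4,suppress=True)
S0=np.load('pics/scene0.npy');T0=np.load('pics/top0.npy');S=capture('scene');T=capture('top')
for n,a,b,m in(('scene',S0,S,(80,205,120,250)),('top',T0,T,(370,180,410,220))):
    for q in(a,b):print(n,'grip',[(c.tolist(),x) for c,x in blobs(q,(10,100,40),(20,255,200),m)[1]])
for n,a,b in(('scene',S0,S),('top',T0,T)):
    d=(cv2.absdiff(cv2.GaussianBlur(a,(5,5),0),cv2.GaussianBlur(b,(5,5),0)).max(2)>30).astype(np.uint8)
    _,_,st,c=cv2.connectedComponentsWithStats(d);print(n,[st[i].tolist() for i in range(1,len(st)) if st[i,4]>15])
# tip-end rows of the four wires along the expected strips, before and after
y=np.radians(10.8);o=np.array([.5336,-.3358])
R=np.array([[np.cos(y),-np.sin(y)],[np.sin(y),np.cos(y)]])
for nm,im,c in(('before T',T0,'top'),('after T',T,'top'),('before S',S0,'scene'),('after S',S,'scene')):
    g=np.stack(np.meshgrid(np.arange(.09,-.07,-.001),np.arange(.08,-.08,-.001),indexing='ij'),-1)
    W=g@R.T+o;uv=proj(c,np.concatenate([W,np.full(W.shape[:2]+(1,),.022)],-1)).reshape(g.shape).astype(np.float32)
    q=cv2.remap(im,uv[...,0],uv[...,1],cv2.INTER_LINEAR);s=cv2.cvtColor(q,cv2.COLOR_RGB2HSV)[...,1].astype(float)
    prof=s[35:60].mean(0);mins=[i for i in range(2,158) if prof[i]==prof[i-4 if i>3 else 0:i+5].min() and prof[i]<np.median(prof)-15]
    print(nm,'wire y(mm)',[80-i for i in mins],'tip x(mm)',[90-int(np.argmax(s[:,max(0,i-1):i+2].mean(1)<np.median(s)-20)) for i in mins])
E
```

```text
scene grip [([99.6, 228.1], [80, 211, 40, 39, 490]), ([115.7, 241.9], [110, 234, 10, 16, 108]), ([91.8, 248.0], [87, 246, 9, 4, 22])]
scene grip [([97.9, 219.1], [80, 214, 40, 12, 130]), ([107.1, 243.8], [85, 233, 35, 17, 316])]
top grip [([390.5, 200.8], [383, 195, 16, 13, 168])]
top grip []
scene [[152, 0, 8, 7, 33], [171, 0, 4, 9, 24], [201, 0, 110, 103, 5452], [372, 0, 41, 53, 1068], [145, 4, 11, 45, 178], [348, 18, 22, 37, 409], [187, 26, 6, 18, 64], [199, 61, 6, 10, 39], [175, 69, 31, 38, 482], [144, 78, 6, 17, 56], [159, 99, 11, 8, 39], [6, 161, 18, 56, 353], [24, 165, 8, 22, 57], [382, 175, 23, 17, 253], [359, 184, 23, 17, 276], [24, 193, 47, 22, 401], [73, 211, 73, 84, 1349], [262, 233, 26, 29, 570], [239, 254, 27, 29, 605], [229, 259, 7, 8, 42], [295, 262, 10, 12, 69], [259, 290, 6, 5, 28]]
top [[284, 127, 5, 5, 20], [247, 130, 9, 10, 50], [276, 135, 22, 21, 342], [251, 145, 21, 21, 340], [140, 161, 21, 20, 319], [291, 161, 6, 6, 28], [113, 163, 23, 18, 321], [258, 168, 6, 6, 28], [355, 175, 50, 48, 845], [144, 191, 38, 40, 1012], [222, 204, 23, 62, 474], [256, 207, 10, 18, 126], [183, 226, 13, 14, 135], [97, 242, 51, 52, 921], [98, 256, 120, 74, 2297], [17, 266, 109, 92, 2037], [96, 271, 3, 8, 21], [398, 284, 54, 53, 579], [0, 327, 14, 44, 504], [106, 329, 63, 55, 1486], [59, 338, 46, 46, 1427], [235, 363, 32, 21, 225], [33, 366, 26, 18, 203], [288, 371, 7, 10, 42], [273, 377, 5, 7, 21], [257, 378, 16, 6, 66]]
before T wire y(mm) [45, 15, -15, -46] tip x(mm) [90, 90, 90, 62]
after T wire y(mm) [] tip x(mm) []
before S wire y(mm) [44, 14, -16, -46] tip x(mm) [62, 62, 61, 61]
after S wire y(mm) [] tip x(mm) []
```

The scoop is not lying as it was at the start. With no picture views left, I print a coarse colour-class map of the tile.

```bash
python3 - <<'E'
from h import *
def cls(q):
    h=cv2.cvtColor(q,cv2.COLOR_RGB2HSV);o=np.full(h.shape[:2],' ')
    o[(h[...,1]>=110)&(h[...,0]<12)]='.'
    o[(h[...,1]>=90)&(h[...,0]>=12)&(h[...,0]<30)]='W'
    o[(h[...,1]<60)&(h[...,2]>125)]='#'
    o[(h[...,1]>=60)&(h[...,1]<150)&(h[...,0]<12)]='+'
    return o
T=capture('top');S=capture('scene');np.save('pics/sE.npy',S);np.save('pics/tE.npy',T)
for r_ in cls(T)[160:242,335:425]:print(''.join(r_).rstrip())
print('=====')
for r_ in cls(S)[200:318,50:175]:print(''.join(r_).rstrip())
E
```

```text
+
                                                           ++++++++
                                                    ++++++++......+
                                               +++++++............+
                                         +++++++..................+
                                   ++++++++.......................+
                              +++++++..............................+
                        +++++++....................................+
                   ++++++..........................................+
             +++++++...............................................+
       ++++++++.....................................................+
     ++.+...........................................................+
     ++.............................................................+
     ++.............................................................+
     ++.............................................................+
      +.............................................................++
      +......................................................
[... 15417 characters left out ...]
..........................++
                            +.....................................+++
                             ....................................++
                             +.....................+...........+++
                             +...............................+++
                              +............................+++
                              +..........................+++
                               .........................++
                               +.......................+
                                ....................+++
                                +.................+++
                                 ................++
```

The tile is empty, so the scoop was dragged off during the retreat. The change blobs in both views suggest where it lies, so I map those.

```bash
python3 - <<'E'
from h import *
np.set_printoptions(precision=3,suppress=True)
T=np.load('pics/tE.npy');S=np.load('pics/sE.npy');T0=np.load('pics/top0.npy');S0=np.load('pics/scene0.npy')
print(onz('top',[(398,284),(452,337),(425,311)],.02)[:,:2],'|',onz('scene',[(6,161),(71,217),(38,190)],.02)[:,:2])
def m(a,b,n):
    h=cv2.cvtColor(b,cv2.COLOR_RGB2HSV);d=cv2.absdiff(a,b).max(2)>28;o=np.full(d.shape,' ');o[d]='#';o[d&(h[...,1]>100)&(h[...,0]>7)&(h[...,0]<25)]='W';return o
for r_ in m(T0,T,1)[278:342,392:458]:print(''.join(r_).rstrip())
print('====')
for r_ in m(S0,S,1)[155:222,0:78]:print(''.join(r_).rstrip())
E
```

```text
[[ 0.279 -0.402]
 [ 0.117 -0.573]
 [ 0.198 -0.486]] | [[-0.037 -0.569]
 [ 0.32  -0.41 ]
 [ 0.163 -0.483]]






                              ##
                             #######
                             #########
                             ##  #########
          #                  ##     ########
         #WWW#              ###         ######
         WWWWWW#            ##             #####
        #WWWWWWWW           ##               ######
        WWWWWWWWWWW#        ##                 ######
       WWWWWWWWWWWWWWW     ###                 ## #####
       WWWWWWWWWWWWWWWWW   ###                ##    #####
      #WWWWWWWWWWWWWWWWWWW###                 ##      #####
      #WWWWWWWWWWWWWWWWWWWW##                 ##         ###
      #WWWWWWWWWWWWWWWWWWWWWW                 ##         ###
        #WWWWWWWWWWWWWWWWWWWW                ##          ###
          #WWWWWWWWWWWWWWWWWW                ##         ###
            #WWWWWWWWWWWWWWW                 ##          ##
               #WWWWWWWWWWWW                 ##         ###
                 #WWWWWWWWW#                ##      
[... 3660 characters left out ...]
  #####           #               #######   #WWWWWWWWWWWWWWWWWWWW#
        #######                          #####     ##WWWWWWWWWWWWWWWWW
        ##########                         ###         #WWWWWWWWWWWWW#
        ##    ######                       ###            #WWWWWWWWWW
       ###       ###                       ##                #WWWWWW
       ##                                  ##                   #WW
      ###                                 ###
      ##                                  ###
     ###                  ##################
      #####               ##################
         ######                      ## ###
            ######
               ####
                  #
```

The scoop lies on its side on the bench near (0.2, -0.48), grip flat side up, and nothing else seems to have moved. I can grip the handle across its 30 mm width, lift it, let it swing upright, and lay it back. First I measure the grip.

```bash
python3 - <<'E'
from h import *
np.set_printoptions(precision=4,suppress=True)
T=capture('top');S=capture('scene')
def wood(im,ref,box):
    h=cv2.cvtColor(im,cv2.COLOR_RGB2HSV);d=cv2.absdiff(np.load(ref),im).max(2)>28
    m=(d&(h[...,1]>100)&(h[...,0]>7)&(h[...,0]<25)).astype(np.uint8);k=np.zeros_like(m);u0,v0,u1,v1=box;k[v0:v1,u0:u1]=m[v0:v1,u0:u1];return k
mt=wood(T,'pics/top0.npy',(392,278,425,310));ms=wood(S,'pics/scene0.npy',(40,180,78,222))
ct=cv2.minAreaRect(cv2.findNonZero(mt));cs=cv2.minAreaRect(cv2.findNonZero(ms))
X,e=tri(cs[0],ct[0]);print('grip centre',X,e,ct,cs)
b=cv2.boxPoints(ct);W=onz('top',b,X[2]+.009);print(W,[np.linalg.norm(W[i]-W[i-1]) for i in range(4)])
bs=cv2.boxPoints(cs);print('top box',b,'scene box',bs)
# ends of the long axis in each view -> heights
def ends(b):
    l=[np.linalg.norm(b[i]-b[(i+1)%4]) for i in range(4)];i=int(np.argmin(l[:2]));return (b[i]+b[(i+1)%4])/2,(b[(i+2)%4]+b[(i+3)%4])/2
et=ends(b);es=ends(bs);print(et,es)
for p in es:
    for q in et:print(tri(p,q))
# scoop points: knee, back floor corner, tips
for n,s,t in(('knee',(43,201),(421,285)),('tips',(10,197),(441,334))):print(n,tri(s,t))
s=r.get_state();print(s['time_s'],s['tcp_pos'],s['eef_rot'],s['joints'])
E
```

```text
grip centre [ 0.2421 -0.4354  0.0236] 0.0012301242139434894 ((409.2000427246094, 296.60003662109375), (21.466251373291016, 9.838699340820312), 26.56505012512207) ((57.55000305175781, 200.85000610351562), (25.61444854736328, 10.751745223999023), 18.434947967529297)
[[ 0.2453 -0.3952  0.0326]
 [ 0.2706 -0.4085  0.0326]
 [ 0.2417 -0.4675  0.0326]
 [ 0.2164 -0.4539  0.0326]] [np.float64(0.06546916789688632), np.float64(0.02854915809921841), np.float64(0.06562079944008764), np.float64(0.028720078761356984)]
top box [[397.4    296.2   ]
 [401.8    287.4001]
 [421.0001 297.    ]
 [416.6    305.8   ]] scene box [[ 43.7 201.9]
 [ 47.1 191.7]
 [ 71.4 199.8]
 [ 68.  210. ]]
(array([399.6, 291.8], dtype=float32), array([418.8, 301.4], dtype=float32)) (array([ 45.4, 196.8], dtype=float32), array([ 69.7, 204.9], dtype=float32))
(array([ 0.2553, -0.4294,  0.0436]), np.float64(0.059623411809426374))
(array([ 0.2296, -0.46  ,  0.0375]), np.float64(0.0028074395987113484))
(array([ 0.2548, -0.4105,  0.0094]), np.float64(0.0004042542309831623))
(array([ 0.2333, -0.4387,  0.01  ]), np.float64(0.05948405638058122))
knee (array([ 0.2796, -0.4584,  0.0613]), np.float64(0.006557928439478715))
tips (array([ 0.1187, -0.5607, -0.0119]), np.float64(0.013491248016953172))
42.075 [0.417  0.0974 0.3022] [-179.9964    0.0035 -169.2426] [  39.7609   -5.988   -22.0062    0.0051  -73.9805 -119.0049]
```

The grip leans with its upper end on the bench, centre at (0.242, -0.435, 0.024), long axis heading 63°. I plan the approach with tool yaw -117°, grasping 15 mm towards the upper end so the gripper's body clears the side rail.

```bash
python3 - <<'E'
from plan import *
plan((.417,.0974,.302,-169.2),[(.45,0.01,.302,-160,3),(.44,-.1,.302,-150,3),(.41,-.2,.302,-140,3),(.36,-.29,.302,-130,3),(.30,-.36,.26,-122,3),(.249,-.422,.2,-117,4),(.249,-.422,.1,-117,5),(.249,-.422,.018,-117,5)],1)
E
```

```text
[1,-0.134,-0.767,-0.0,-0.026] x3 
[1,0.394,-0.832,-0.0,-0.027] x3 
[1,0.632,-0.598,-0.0,-0.028] x3 
[1,0.801,-0.307,-0.0,-0.028] x3 
[1,0.769,0.009,0.35,-0.022] x3 
[1,0.663,0.086,0.5,-0.014] x4 
[1,0.0,-0.0,0.833,0.0] x5 
[1,0.0,-0.0,0.684,0.0] x5 
cmd [ 2.49e-01 -4.22e-01  1.80e-02 -1.17e+02]
```

Request:
drive_tool --increments '[[[1,-0.134,-0.767,0,-0.026],[1,-0.134,-0.767,0,-0.026],[1,-0.134,-0.767,0,-0.026]]]'

```text
time_s: 42.45
tcp_pos: [0.4503, 0.0087, 0.3019]
eef_rot: [-180.0, -0.0, -160.0]
contact_force: [-0.1, -0.0, -0.5]
gripper_width: 0.0874
gripper_force: 0.0
```

Request:
drive_tool --increments '[[[1,0.394,-0.832,0,-0.027],[1,0.394,-0.832,0,-0.027],[1,0.394,-0.832,0,-0.027]]]'

```text
time_s: 42.82
tcp_pos: [0.4393, -0.1015, 0.3022]
eef_rot: [-180.0, -0.0, -150.3]
contact_force: [0.2, 0.3, 0.5]
gripper_width: 0.0878
gripper_force: 0.0
```

Request:
drive_tool --increments '[[[1,0.632,-0.598,0,-0.028],[1,0.632,-0.598,0,-0.028],[1,0.632,-0.598,0,-0.028]]]'

```text
time_s: 43.2
tcp_pos: [0.4093, -0.2005, 0.3022]
eef_rot: [-180.0, -0.0, -140.2]
contact_force: [-0.2, 0.1, -1.3]
gripper_width: 0.0877
gripper_force: 0.0
```

Request:
drive_tool --increments '[[[1,0.801,-0.307,0,-0.028],[1,0.801,-0.307,0,-0.028],[1,0.801,-0.307,0,-0.028]]]'

```text
time_s: 43.58
tcp_pos: [0.3595, -0.2899, 0.3021]
eef_rot: [180.0, -0.0, -130.1]
contact_force: [0.4, 1.0, -0.4]
gripper_width: 0.0875
gripper_force: 0.0
```

Request:
drive_tool --increments '[[[1,0.769,0.009,0.35,-0.022],[1,0.769,0.009,0.35,-0.022],[1,0.769,0.009,0.35,-0.022]]]'

```text
time_s: 43.95
tcp_pos: [0.2995, -0.3587, 0.2588]
eef_rot: [179.9, 0.0, -122.1]
contact_force: [0.2, -0.5, 0.6]
gripper_width: 0.0877
gripper_force: 0.0
```

Request:
drive_tool --increments '[[[1,0.663,0.086,0.5,-0.014],[1,0.663,0.086,0.5,-0.014],[1,0.663,0.086,0.5,-0.014],[1,0.663,0.086,0.5,-0.014]]]'

```text
time_s: 44.45
tcp_pos: [0.2509, -0.4208, 0.2009]
eef_rot: [-179.9, -0.0, -116.9]
contact_force: [0.0, -0.3, 0.6]
gripper_width: 0.0881
gripper_force: 0.0
```

Request:
drive_tool --increments '[[[1,0,0,0.3,0],[1,0,0,0.6,0],[1,0,0,0.833,0],[1,0,0,0.833,0]]]'

```text
time_s: 44.95
tcp_pos: [0.25, -0.4199, 0.0996]
eef_rot: [179.9, 0.0, -116.9]
contact_force: [-0.5, 0.8, 1.5]
gripper_width: 0.0877
gripper_force: 0.0
```

Request:
drive_tool --increments '[[[1,0,0,0.1,0],[1,0,0,0.22,0],[1,0,0,0.34,0],[1,0,0,0.45,0]]]'

```text
time_s: 45.45
tcp_pos: [0.2493, -0.4211, 0.0452]
eef_rot: [180.0, 0.0, -116.9]
contact_force: [0.1, -0.5, 0.0]
gripper_width: 0.0882
gripper_force: 0.0
```

Request:
drive_tool --increments '[[[1,0,0,0.08,0],[1,0,0,0.15,0],[1,0,0,0.2,0],[1,0,0,0.23,0],[1,0,0,0.233,0]]]'

```text
time_s: 46.08
tcp_pos: [0.2494, -0.4211, 0.0181]
eef_rot: [180.0, -0.0, -116.9]
contact_force: [-0.2, -0.3, -0.3]
gripper_width: 0.0874
gripper_force: 0.0
```

Request:
drive_tool --increments '[[[-1,0,0,0,0],[-1,0,0,0,0],[-1,0,0,0,0],[-1,0,0,0,0],[-1,0,0,0,0]]]' --squeeze 10

```text
time_s: 46.7
tcp_pos: [0.2494, -0.4211, 0.0182]
eef_rot: [-180.0, -0.0, -116.9]
contact_force: [-0.6, 0.0, -1.4]
gripper_width: 0.0432
gripper_force: 0.0
```

Request:
drive_tool --increments '[[[-1,0,0,0,0],[-1,0,0,0,0],[-1,0,0,0,0],[-1,0,0,0,0]]]' --squeeze 40

```text
time_s: 47.2
tcp_pos: [0.2494, -0.4211, 0.0182]
eef_rot: [-180.0, -0.0, -116.9]
contact_force: [-0.0, -0.7, -0.2]
gripper_width: 0.0304
gripper_force: 39.9
```

Gripped at 30.4 mm. I lift, then loosen to let it swing upright.

Request:
drive_tool --increments '[[[-1,0,0,-0.08,0],[-1,0,0,-0.25,0],[-1,0,0,-0.5,0],[-1,0,0,-0.75,0],[-1,0,0,-1,0]]]'

```text
time_s: 47.82
tcp_pos: [0.2491, -0.4207, 0.1396]
eef_rot: [180.0, 0.0, -116.9]
contact_force: [0.2, 0.3, -3.0]
gripper_width: 0.0304
gripper_force: 39.9
```

Request:
drive_tool --increments '[[[-1,0,0,-0.25,0],[-1,0,0,-0.5,0],[-1,0,0,-0.65,0]]]'

```text
time_s: 48.2
tcp_pos: [0.2494, -0.421, 0.2182]
eef_rot: [-179.9, -0.0, -116.9]
contact_force: [0.6, 0.3, -2.9]
gripper_width: 0.03
gripper_force: 39.9
```

Request:
drive_tool --increments '[[[-1,0,0,0,0],[-1,0,0,0,0],[-1,0,0,0,0],[-1,0,0,0,0],[-1,0,0,0,0]]]' --squeeze 4

```text
time_s: 48.82
tcp_pos: [0.2493, -0.421, 0.2158]
eef_rot: [180.0, 0.0, -116.9]
contact_force: [-0.5, 0.4, -4.0]
gripper_width: 0.0291
gripper_force: 3.8
```

```bash
cat > sc.py <<'E'
from h import *
# grey/light pixels of the scoop that changed from the start, extent in each view; moment tells the swing
s=r.get_state();print(s['time_s'],s['tcp_pos'],s['eef_rot'][2],s['contact_force'].round(2),s['moment'].round(3),s['gripper_width'])
S=capture('scene');p=proj('scene',s['tcp_pos'])[0];u,v=int(p[0]),int(p[1]);print('tcp px',u,v)
h=cv2.cvtColor(S,cv2.COLOR_RGB2HSV).astype(int);bg=cv2.medianBlur(S,15).max(2).astype(int)
o=np.full(h.shape[:2],' ');o[(h[...,2]-bg>14)&(h[...,1]<90)]='#';o[(h[...,1]>100)&(h[...,0]>7)&(h[...,0]<25)]='W'
for q in o[max(0,v-35):v+75,max(0,u-65):u+65]:print(''.join(q).rstrip())
E
python3 sc.py
```

```text
48.825 [ 0.24934744 -0.42095939  0.21576849] -116.92892520965361 [-0.54  0.41 -4.  ] [ 0.07  -0.08  -0.035] 0.02914995278464452
tcp px 37 140
                  ###  #### ###      WWWW                                                ####
                  ###  ###  ##      WWWW                                                 ## #
                   ######  ##      WWWW  WWW                                             ####
                   #####  ##      WWWW  WWWWWW                                           ###
                   ########      WWWW   WW##WWW                                          ###
                    #####       WWWW    W####WW                                         ######
                     ###       WWWW      ##  WW                                        #######
                      #       WWWW      ##  WWW                                       #     ##
                      #      WWWW      ##   WW                                              ##
                            WWWWW      #                                                   ###
               
[... 5117 characters left out ...]
#   #   ###     # ####
                                      ##     ###  ##   ###    ## ###      #####
                                       ##   ###    ##  ##      #####      ####
                                        ##  ###     #####       ###        ##
                                        ######      ####        ##
                                         ####        ##
                                          ##




                     ####
                     #####
                     #####
                     #####
                     #####
                     #####
                     #####
                     #####
                     #####
                     #####
```

It swung upright and hangs straight (moment near zero, load about 3 N). I firm the grip, turn it back to its original heading, and bring it over the tile.

```bash
python3 - <<'E'
from plan import *
plan((.249,-.421,.216,-116.93),[(.32,-.41,.245,-153,5),(.39,-.39,.245,-189,5),(.46,-.365,.245,-225,5),(.532,-.336,.245,-259.2,5)],-1)
E
```

```text
[-1,-0.35,-0.486,-0.242,0.1] x5 
[-1,-0.595,-0.117,0.0,0.1] x5 
[-1,-0.544,0.296,0.0,0.1] x5 
[-1,-0.254,0.595,0.0,0.095] x5 
cmd [ 5.3200e-01 -3.3600e-01  2.4500e-01 -2.5913e+02]
```

Request:
drive_tool --increments '[[[-1,0,0,0,0],[-1,0,0,0,0],[-1,0,0,0,0]]]' --squeeze 40

```text
time_s: 49.25
tcp_pos: [0.2495, -0.4213, 0.2164]
eef_rot: [-180.0, -0.0, -116.9]
contact_force: [0.3, -0.3, 0.1]
gripper_width: 0.0004
gripper_force: 0.0
```

It slipped out at 4 N and fell about 8 cm. I locate it again.

```bash
python3 - <<'E'
from h import *
np.set_printoptions(precision=4,suppress=True)
S=capture('scene');S0=np.load('pics/scene0.npy')
h=cv2.cvtColor(S,cv2.COLOR_RGB2HSV);d=cv2.absdiff(S0,S).max(2)>25;o=np.full(d.shape,' ');o[d]='#';o[d&(h[...,1]>100)&(h[...,0]>7)&(h[...,0]<25)]='W'
for q in o[125:245,0:120]:print(''.join(q).rstrip())
s=r.get_state();print(s['time_s'],proj('scene',s['tcp_pos']))
E
```

```text
#######################################
################################    ##
###############################     ###
##############################       ## ###
###############################   ### ######
############################    ############
############################  ########  ####
######################################## ####
#############################################
################## #  #################  #####
####################################### ######
##################### ################# # ####
 #############################################
###############################################
######################################### #####
#  ################# #####    ################
                              ############ ###
                              ##############
                               ############
                               ############
                               ###########
                                ##########







                                              ##
                                             ##
         
[... 6312 characters left out ...]

                                                                                       ###         #####WWWWWW
                                                                                       ###         ###WWWW  WWW
                                                                                       ###      ####WWW     WWW
                                                                                       ###    ####WWW        WW
                                                                                       ###  ###WWWW          WWW
                                                                                       ######WWWWW            WW
49.3 [[ 37.4617 139.9602]]
```

Request:
drive_tool --increments '[[[1,-0.4,0,-0.2,0],[1,-0.8,0,-0.3,0],[1,-1,0,-0.3,0],[1,-1,0,-0.3,0]]]'

```text
time_s: 49.8
tcp_pos: [0.3045, -0.3131, 0.2527]
eef_rot: [-179.9, 0.0, -116.8]
contact_force: [-0.3, -0.5, 0.3]
gripper_width: 0.0346
gripper_force: 0.0
```

```bash
cat > grip2.py <<'E'
from h import *
np.set_printoptions(precision=4,suppress=True)
T=capture('top');S=capture('scene');np.save('pics/tF.npy',T);np.save('pics/sF.npy',S)
def wood(im,ref,box):
    h=cv2.cvtColor(im,cv2.COLOR_RGB2HSV);d=cv2.absdiff(np.load(ref),im).max(2)>28
    m=(d&(h[...,1]>100)&(h[...,0]>7)&(h[...,0]<25)).astype(np.uint8);k=np.zeros_like(m);u0,v0,u1,v1=box;k[v0:v1,u0:u1]=m[v0:v1,u0:u1]
    n,l,st,c=cv2.connectedComponentsWithStats(k);i=1+int(np.argmax(st[1:,4]));print(st[i]);return (l==i).astype(np.uint8)
ct=cv2.minAreaRect(cv2.findNonZero(wood(T,'pics/top0.npy',(375,270,470,345))));cs=cv2.minAreaRect(cv2.findNonZero(wood(S,'pics/scene0.npy',(40,175,95,240))))
print('rects',ct,cs,'centre',tri(cs[0],ct[0]))
def ends(r_):
    b=cv2.boxPoints(r_);l=[np.linalg.norm(b[i]-b[(i+1)%4]) for i in range(2)];i=int(np.argmin(l));return (b[i]+b[(i+1)%4])/2,(b[(i+2)%4]+b[(i+3)%4])/2
for p in ends(cs):
    for q in ends(ct):print(p,q,tri(p,q))
s=r.get_state();print(s['time_s'],s['tcp_pos'],s['eef_rot'][2],s['gripper_width'])
d=cv2.absdiff(np.load('pics/top0.npy'),T).max(2)>28
for q in d[270:345,385:465]:print(''.join(np.where(q,'#',' ')).rstrip())
E
python3 grip2.py
```

```text
Traceback (most recent call last):
  File "grip2.py", line 8, in <module>
    ct=cv2.minAreaRect(cv2.findNonZero(wood(T,'pics/top0.npy',(375,270,470,345))));cs=cv2.minAreaRect(cv2.findNonZero(wood(S,'pics/scene0.npy',(40,175,95,240))))
                                       ~~~~^^^^^^^^^^^^^^^^^^^^^^^^^^^^^^^^^^^^^
  File "grip2.py", line 7, in wood
    n,l,st,c=cv2.connectedComponentsWithStats(k);i=1+int(np.argmax(st[1:,4]));print(st[i]);return (l==i).astype(np.uint8)
                                                         ~~~~~~~~~^^^^^^^^^^
ValueError: attempt to get argmax of an empty sequence
```

Request:
drive_tool --increments '[[[1,-0.5,-0.3,0,0],[1,-1,-0.6,0,0],[1,-1,-0.8,0,0]]]'

```text
time_s: 50.28
tcp_pos: [0.4455, -0.2497, 0.2521]
eef_rot: [-180.0, 0.0, -116.8]
contact_force: [-0.9, 0.2, 0.4]
gripper_width: 0.0731
gripper_force: 0.0
```

```bash
python3 grip2.py
```

```text
[387 285  22  20 216]
[ 60 189  25  19 261]
rects ((397.792724609375, 294.6341857910156), (21.708152770996094, 9.995121002197266), 38.65980911254883) ((71.49999237060547, 198.50001525878906), (24.59674644470215, 11.180339813232422), 26.56505012512207) centre (array([ 0.2484, -0.4003,  0.0235]), np.float64(0.0009932230261953557))
[ 60.5 193. ] [389.3171 287.8537] (array([ 0.268 , -0.3926,  0.0529]), np.float64(0.055070683836861846))
[ 60.5 193. ] [406.2683 301.4147] (array([ 0.2302, -0.4219,  0.0371]), np.float64(0.0029376212920914917))
[ 82.5 204. ] [389.3171 287.8537] (array([ 0.2669, -0.3785,  0.0099]), np.float64(0.0006938247795027998))
[ 82.5 204. ] [406.2683 301.4147] (array([ 0.2321, -0.4062, -0.0013]), np.float64(0.056284573275605036))
50.375 [ 0.4463 -0.251   0.2512] -116.87226090921033 0.0808091979329916















       ##                  ###
      #####                #####
     #######              ########
    #########             ##########
   ############          ####  #######
   #############         ###     ######
  ###############       ###       #######
  #
[... 1589 characters left out ...]
                           ###   ###
                                    ###   ##
                                     ##  ###
                                     ##  ##
                                     ## ###
                                      ####
                                      ####
                                      ###
                                      ###
                                      ##
                                     ###
                                     ##
                                    ###
                                    ##
                                   ###
                                   ##
                                   ##
```

Same lying pose as before, turned a little: grasp at (0.258, -0.389), yaw -130°. This time I use a slightly firmer, brief loosening and regrip at once.

```bash
python3 - <<'E'
from plan import *
plan((.4435,-.2504,.252,-116.93),[(.35,-.32,.252,-124,3),(.2583,-.3887,.19,-130.2,4),(.2583,-.3887,.09,-130.2,3),(.2583,-.3887,.018,-130.2,5)],1)
E
```

```text
[1,0.87,0.432,-0.0,0.02] x3 
[1,0.903,0.311,0.517,0.017] x4 
[1,-0.0,0.0,0.833,-0.0] x3 
[1,-0.0,0.0,0.6,-0.0] x5 
cmd [ 2.5830e-01 -3.8880e-01  1.8000e-02 -1.3025e+02]
```

Request:
drive_tool --increments '[[[1,0.87,0.432,0,0.02],[1,0.87,0.432,0,0.02],[1,0.87,0.432,0,0.02]]]'

```text
time_s: 50.75
tcp_pos: [0.3467, -0.3221, 0.2521]
eef_rot: [180.0, -0.0, -124.4]
contact_force: [-0.5, -0.0, 0.8]
gripper_width: 0.0876
gripper_force: 0.0
```

Request:
drive_tool --increments '[[[1,0.903,0.311,0.517,0.017],[1,0.903,0.311,0.517,0.017],[1,0.903,0.311,0.517,0.017],[1,0.903,0.311,0.517,0.017]]]'

```text
time_s: 51.25
tcp_pos: [0.2581, -0.3895, 0.1902]
eef_rot: [180.0, -0.0, -130.4]
contact_force: [0.2, 0.5, 0.2]
gripper_width: 0.088
gripper_force: 0.0
```

Request:
drive_tool --increments '[[[1,0,0,0.35,0],[1,0,0,0.7,0],[1,0,0,0.833,0]]]'

```text
time_s: 51.62
tcp_pos: [0.2591, -0.3881, 0.0889]
eef_rot: [179.9, -0.0, -130.2]
contact_force: [0.8, 0.3, 1.7]
gripper_width: 0.0875
gripper_force: 0.0
```

Request:
drive_tool --increments '[[[1,0,0,0.2,0],[1,0,0,0.4,0],[1,0,0,0.55,0],[1,0,0,0.6,0]]]'

```text
time_s: 52.12
tcp_pos: [0.2597, -0.3887, 0.0179]
eef_rot: [180.0, -0.0, -130.2]
contact_force: [-0.0, -0.4, 0.6]
gripper_width: 0.0876
gripper_force: 0.0
```

Request:
drive_tool --increments '[[[-1,0,0,0,0],[-1,0,0,0,0],[-1,0,0,0,0],[-1,0,0,0,0],[-1,0,0,0,0]]]' --squeeze 10

```text
time_s: 52.75
tcp_pos: [0.2585, -0.3891, 0.0184]
eef_rot: [-180.0, 0.0, -130.3]
contact_force: [-0.1, 0.6, 0.5]
gripper_width: 0.0433
gripper_force: 0.0
```

Request:
drive_tool --increments '[[[-1,0,0,0,0],[-1,0,0,0,0],[-1,0,0,0,0],[-1,0,0,0,0]]]' --squeeze 40

```text
time_s: 53.25
tcp_pos: [0.2584, -0.389, 0.0182]
eef_rot: [180.0, -0.0, -130.3]
contact_force: [-0.6, -0.7, -0.2]
gripper_width: 0.03
gripper_force: 40.0
```

Request:
drive_tool --increments '[[[-1,0,0,-0.1,0],[-1,0,0,-0.35,0],[-1,0,0,-0.7,0],[-1,0,0,-1,0]]]'

```text
time_s: 53.75
tcp_pos: [0.2584, -0.3888, 0.1402]
eef_rot: [-180.0, 0.0, -130.2]
contact_force: [0.2, -0.5, -2.5]
gripper_width: 0.0304
gripper_force: 40.0
```

Request:
drive_tool --increments '[[[-1,0,0,-0.3,0],[-1,0,0,-0.6,0],[-1,0,0,-0.65,0]]]'

```text
time_s: 54.12
tcp_pos: [0.2593, -0.3895, 0.2192]
eef_rot: [-179.7, 0.0, -130.2]
contact_force: [0.5, -0.3, -2.0]
gripper_width: 0.0302
gripper_force: 40.0
```

```bash
python3 -c "
from h import *
s=r.get_state();print(s['time_s'],s['tcp_pos'],s['contact_force'],s['moment'],s['gripper_width'])"
```

```text
54.125 [ 0.25927212 -0.38951414  0.21920727] [ 0.50590427 -0.3384605  -1.9992533 ] [ 1.53944409e-01 -1.83221579e-01 -9.48319659e-05] 0.030221509404391757
```

Request:
drive_tool --increments '[[[-1,0,0,0,0],[-1,0,0,0,0],[-1,0,0,0,0]]]' --squeeze 6

```text
time_s: 54.5
tcp_pos: [0.2581, -0.3884, 0.2149]
eef_rot: [179.9, 0.0, -130.3]
contact_force: [1.2, 0.3, -1.9]
gripper_width: 0.0299
gripper_force: 6.0
```

```bash
python3 -c "
from h import *
s=r.get_state();print(s['time_s'],s['tcp_pos'],s['contact_force'],s['moment'],s['gripper_width'],s['gripper_force'])"
```

```text
54.5 [ 0.25808408 -0.38840074  0.21491402] [ 1.16506566  0.29347668 -1.93794025] [ 0.24262228 -0.65982844 -0.08070393] 0.029901146217314142 5.954378172755241
```

Request:
drive_tool --increments '[[[-1,0,0,0,0],[-1,0,0,0,0]]]' --squeeze 40

```text
time_s: 54.75
tcp_pos: [0.2584, -0.389, 0.2159]
eef_rot: [180.0, -0.0, -130.2]
contact_force: [-0.4, 0.3, -2.3]
gripper_width: 0.0296
gripper_force: 40.0
```

```bash
python3 sc.py | head -110 | awk 'NR<3||NR>35'
```

```text
54.75 [ 0.25842734 -0.38898469  0.2159337 ] -130.2463833712282 [-0.45  0.3  -2.31] [ 0.053 -0.015 -0.047] 0.029613749291940054
tcp px 52 138
                               ###         ######      WWWWWW ####
#                          #  ###           #####      WWWWWWW #
                     ##    ###### #         #####     WWWWWWWWW
                         #########           ####    WWWWWWWWWWW
                                              ###  WWWWWWWWWWWWWW
                                              ##### WWWWWWWWWWWWWW
                                               #### WWWWWWWWWWWWWWW
                                               ##### WWWWWWWWWWWWWWW
                                        ##      #### WWWWWWWWWWWWWWWW
                                         ###    ##### WWWWWWWWWWWWWWWW
                                         #####  ##### WWWWWWWWWWWWWWWWW
                                          ########## WWWWWWWWWWWWWWWWWWW
                                              #####   WWWWWWWWWWWWWWWWWWWW
                                                       WWWWWWWWWWWW
[... 4423 characters left out ...]
                                 ###     ####
                                                                       ####  ####
                                                                        #######
                                                                         #####
                                                                          ##






                     ####
                     #####
                     #####
                     #####
                     #####                                                                                      ##
                     #####                                                                                 #
```

It's hanging nearly upright again, held at 40 N. I carry it to the tile now.

```bash
python3 - <<'E'
from plan import *
plan((.2583,-.3888,.216,-130.25),[(.33,-.385,.245,-165,4),(.40,-.375,.245,-199,4),(.465,-.36,.245,-232,4),(.532,-.336,.235,-259.2,4)],-1)
E
```

```text
[-1,-0.41,-0.436,-0.242,0.097] x4 
[-1,-0.585,-0.068,0.0,0.094] x4 
[-1,-0.472,0.294,0.0,0.092] x4 
[-1,-0.184,0.564,0.084,0.075] x4 
cmd [ 5.3200e-01 -3.3600e-01  2.3500e-01 -2.5913e+02]
```

Request:
drive_tool --increments '[[[-1,-0.1,-0.1,-0.1,0.024],[-1,-0.2,-0.22,-0.2,0.048],[-1,-0.3,-0.33,-0.242,0.073],[-1,-0.41,-0.436,-0.242,0.097]]]'

```text
time_s: 55.3
tcp_pos: [0.331, -0.3854, 0.2457]
eef_rot: [-180.0, 0.0, -165.5]
contact_force: [-0.1, -0.5, -3.1]
gripper_width: 0.0298
gripper_force: 40.0
```

Request:
drive_tool --increments '[[[-1,-0.15,-0.02,0,0.024],[-1,-0.3,-0.03,0,0.048],[-1,-0.44,-0.05,0,0.072],[-1,-0.585,-0.068,0,0.094]]]'

```text
time_s: 55.8
tcp_pos: [0.4007, -0.375, 0.2451]
eef_rot: [180.0, -0.0, 160.7]
contact_force: [-0.6, -0.7, -2.7]
gripper_width: 0.0298
gripper_force: 40.0
```

Request:
drive_tool --increments '[[[-1,-0.12,0.07,0,0.023],[-1,-0.24,0.15,0,0.046],[-1,-0.36,0.22,0,0.07],[-1,-0.472,0.294,0,0.092]]]'

```text
time_s: 56.3
tcp_pos: [0.4657, -0.3601, 0.2449]
eef_rot: [-180.0, -0.0, 127.6]
contact_force: [-0.4, -0.5, -2.9]
gripper_width: 0.0292
gripper_force: 40.0
```

Request:
drive_tool --increments '[[[-1,-0.05,0.16,0.02,0.025],[-1,-0.1,0.32,0.04,0.05],[-1,-0.15,0.46,0.07,0.075],[-1,-0.184,0.564,0.084,0.075],[-1,-0.184,0.564,0.084,0.075]]]'

```text
time_s: 56.92
tcp_pos: [0.5327, -0.3358, 0.2346]
eef_rot: [-180.0, -0.0, 101.1]
contact_force: [-1.1, -0.1, -2.3]
gripper_width: 0.0296
gripper_force: 40.0
```

```bash
python3 sc.py | awk 'NR<3||NR>40'
```

```text
56.925 [ 0.53269923 -0.335803    0.2346218 ] 101.11210790377709 [-1.05 -0.07 -2.31] [ 0.05  -0.066  0.019] 0.029611543587550127
tcp px 88 193
                                                ###                                                           ##########
                                                ###                                                           ##########
                                        ##      ####                                                         ###########
                                       ####      ####                       ##                               ###########
                                      #####      #####    ##               ###                                ###  #####
                                     #######     #######      W           #####                                       ###
                                    #########     ######   WWWWW         ######
                                   ####  ####     ####   WWWWWWW       #######
                                  ####    ####      # WWWWWWWWWWW ######
[... 6926 characters left out ...]
WWWWWWWWWWWWWWWWWWWWWWWWWWWWWWWWWWWWWWWWWWWWW
          #####             ###     WWWWWWW   WWWWWWWWWWW   WWWWW    WWWWWWWWWWWWWWWWWWWWWWWWWWWWWWWWWWWWWWWWWWWWWWWWWWWWWWWWWWWWW
           ####             ###     WWWWWWW   WWWWWWWWWWWW   WWW    WWWWWWWWWWWWWWWWWWWWWWWWWWWWWWWWWWWWWWWWWWWWWWWWWWWWWWWWWWWWWW
           ####             ####     WWWWWWW   WWWWWWWWWWW   WW    WWWWWWWWWWWWWWWWWWWWWWWWWWWWWWWWWWWWWWWWWWWWWWWWWWWWWWWWWWWWWWW
            ###              ##      WWWWWWW   WWWWWWWWWWW        WWWWWWWWWWWWWWWWWWWWWWWWWWWWWWWWWWWWWWWWWWWWWWWWWWWWWWWWWWWWWWWW
            ####             ###      WWWWWW   WWWWWWWWWWW       WWWWWWWWWWWWWWWWWWWWWWWWWWWWWWWWWWWWWWWWWWWWWWWWWWWWWWWWWWWWWWWWW
```

It's over the tile, mouth the right way, but rolled 20–30°. I lower it close to the tile and loosen so that it settles flat.

Request:
drive_tool --increments '[[[-1,0,0,0.2,0],[-1,0,0,0.4,0],[-1,0,0,0.58,0],[-1,0,0,0.65,0]]]'

```text
time_s: 57.48
tcp_pos: [0.531, -0.3369, 0.1604]
eef_rot: [-179.9, 0.1, 101.1]
contact_force: [-15.8, 12.6, 46.2]
gripper_width: 0.0294
gripper_force: 40.4
```

Request:
drive_tool --increments '[[[-1,0,0,0,0],[-1,0,0,0.02,0],[-1,0,0,0.04,0],[-1,0,0,0.06,0]]]' --squeeze 5

```text
time_s: 57.98
tcp_pos: [0.5323, -0.3369, 0.1524]
eef_rot: [179.9, 0.1, 101.0]
contact_force: [-3.3, 1.5, 8.2]
gripper_width: 0.0307
gripper_force: 5.1
```

```bash
python3 sc.py | awk 'NR<3||(NR>55&&NR<113&&NR%2)'
```

```text
57.975 [ 0.53227226 -0.33692874  0.15237803] 101.00776022319965 [-3.26  1.47  8.25] [0.739 0.712 0.013] 0.030690065339226413
tcp px 99 224
     ###     ###############                    WWWWWWWWWWWWWWWWWWWWWWWWWWWWWWWWWWWWWWWWWWWWWWWWWWWWWWWWWWWWWWWWW
      ###   ##           #############           WWWWWWWWWWWWWWWWWWWWWWWWWWWWWWWWWWWWWWWWWWWWWWWWWWWWWWWWWWWWWWWWWW
      ### ###             ##       ###########    WWWWWWWWWWWWWWWWWWWWWWWWWWWWWWWWWWWWWWWWWWWWWWWWWWWWWWWWWWWWWWWWWW
      ######             ##             #         #     WWWWWWWWWWWWWWWWWWWWWWWWWWWWWWWWWWWWWWWWWWWWWWWWWWWWWWWWWWWWWW
       ###              ##                  WWWWWWWW           WWWWWWWWWWWWWWWWWWWWWWWWWWWWWWWWWWWWWWWWWWWWWWWWWWWWWWWW
       ###             ##               WWWWWWWWWWW   WWWWWWW   WWWWWWWWWWWWWWWWWWWWWWWWWWWWWWWWWWWWWWWWWWWWWWWWWWWWWWWWW
      #####          ###            #  WWWWWWWWWWW   WWWWWWWWW  WWWWWWWWWWWWWWWWWWWWWWWWWWWWWWWWWWWWWWWWWWWWWWWWWWWWWWWWWW
      #####         ###        WWWW   WWWWWWWWWWW   WWWWWWWWWW   WWWWWWWWWWWWWWWWWWWWWWWWWWWWWWWWWWWWWWWWWWWWWWWWWWWWWWWWWWW
     
[... 1783 characters left out ...]
WWWWWWWWWWWWWWWWWWWWWWWWW
 ##        ####            ##      WWWWW   WWWWWWWWWW   WWWWW    WWWWWWWWWWWWWWWWWWWWWWWWWWWWWWWWWWWWWWWWWWWWWWWWWWWWWWWW
 ##         ###            ###      WWWWW   WWWWWWWWWW   WW    WWWWWWWWWWWWWWWWWWWWWWWWWWWWWWWWWWWWWWWWWWWWWWWWWWWWWW
 ##         ####            ##       WWWW   WWWWWWWWWW       WWWWWWWWWWWWWWWWWWWWWWWWWWWWWWWWWWWWWWWWWWWWWWWWWWWW
 ##          ###            ###       WWWW   WWWWWWWWWW   WWWWWWWWWWWWWWWWWWWWWWWWWWWWWWWWWWWWWWWWWWWWWWWWWWWW
 ###         ###            ###        WWW   WWWWWWWWWW   WWWWWWWWWWWWWWWWWWWWWWWWWWWWWWWWWWWWWWWWWWWWWWWW
 ###          ###            ##         WWW   WWWWWWWWWW   WWWWWWWWWWWWWWWWWWWWWWWWWWWWWWWWWWWWWWWWWWW
```

It's still rolled, so pressing won't level it. I shift it 80 mm along its +y, set the edge down, then sweep the grip back over the edge so it rolls flat in place.

Request:
drive_tool --increments '[[[-1,0,0,0,0],[-1,0,0,-0.15,0],[-1,0.2,0,-0.15,0],[-1,0.5,0,-0.15,0],[-1,0.67,0,-0.15,0]]]' --squeeze 40

```text
time_s: 58.65
tcp_pos: [0.5163, -0.2556, 0.1685]
eef_rot: [180.0, -0.0, 100.9]
contact_force: [0.5, -0.1, -3.3]
gripper_width: 0.0296
gripper_force: 39.8
```

Request:
drive_tool --increments '[[[-1,0,0,0.05,0],[-1,0,0,0.1,0],[-1,0,0,0.13,0]]]'

```text
time_s: 59.02
tcp_pos: [0.5169, -0.2576, 0.1527]
eef_rot: [-180.0, 0.0, 100.9]
contact_force: [-7.6, 8.1, 24.6]
gripper_width: 0.0299
gripper_force: 40.0
```

Request:
drive_tool --increments '[[[-1,0,0,0,0],[-1,-0.1,0,0,0],[-1,-0.2,0,-0.01,0],[-1,-0.3,0,-0.02,0],[-1,-0.4,0,-0.02,0]]]' --squeeze 8

```text
time_s: 59.65
tcp_pos: [0.5255, -0.3059, 0.1562]
eef_rot: [-179.9, 0.1, 100.9]
contact_force: [-6.6, 0.8, 11.4]
gripper_width: 0.032
gripper_force: 8.1
```

```bash
python3 sc.py | awk 'NR<3||(NR>55&&NR<113&&NR%3==0)'
```

```text
59.65 [ 0.52548792 -0.30589286  0.15620395] 100.85682847443285 [-6.56  0.75 11.44] [ 0.505  2.182 -0.026] 0.03200497155723593
tcp px 113 216
                                     ###                 WWWWWWWWWWWWWWWWWWWWWWWWWWWWWWWWWWWWW
                     ############################          WWWWWWWW              WWWWWWWWWWWWWWW
                     ###     ##                     WWWWW  WWWWWWWWWWW  WWWWWWWW  WWWWWWWWWWWWWWWW
                      ##    ##               WWWWWWWWWWW  WWWWWWWWWWW   WWWWWWWWW  WWWWWWWWWWWWWWWWW
                      ###   #          WW   WWWWWWWWWWW   WWWWWWWWWWW  WWWWWWWWWWW  WWWWWWWWWWWWWWWWWW
                       ##   #   WWWWWWWWW   WWWWWWWWWWW   WWWWWWWWWW   WWWWWWWWWWWW  WWWWWWWWWWWWWWWWWWW
                          W   WWWWWWWWWWWW   WWWWWWWWWWW  WWWWWWWWWWW   WWWWWWWWWWWW  WWWWWWWWWWWWWWWWWWWWW
                   WWWWW   W   WWWWWWWWWWWW  WWWWWWWWWWWW  WWWWWWWWWWW   WWWWWWWWWWWW  WWWWWWWWWWWWWWWWWWWWWW
             WWWWWWWWWWW   W   WWWWWWWWWWWW   WWWWWWWWWWW   WWWWWWWWWWW   WWWWWWWWWWW  WWWWWWWWWWWWWWWWWWWWWWWW
          WWWWWWWWWWWWWW   WW
[... 432 characters left out ...]
WWWWWWW
                WWWWWWWWW    WW   WWWWWWWWWWWWW  WWWWWWWWWWWW   WWWWWWWWWWWW  WW   WWWWWWWWWWWWWWWWWWWWWWWWWWWWWWWWWWWWWW
                 WWWWWWWWWWW       WWWWWWWWWWWW   WWWWWWWWWWWW   WWWWWWWWWWW     WWWWWWWWWWWWWWWWWWWWWWWWWWWWWWWWWWWWWWWWW
                  WWWWWWWWWWWWW    WWWWWWWWWWWWW   WWWWWWWWWWWW   WWWWWWWWWWW   WWWWWWWWWWWWWWWWWWWWWWWWWWWWWWWWWWWWWWW
                    WWWWWWWWWWWWW   WWWWWWWWWWWWW   WWWWWWWWWWWW  WWWWWWWWWWWW   WWWWWWWWWWWWWWWWWWWWWWWWWWWWWWWWW
                     WWWWWWWWWWWWW   WWWWWWWWWWWW   WWWWWWWWWWWWW  WWWWWWWWWWWW   WWWWWWWWWWWWWWWWWWWWWWWWWW
                      WWWWWWWWWWWW   WWWWWWWWWWWWW   WWWWWWWWWWWWWWWWWWWWWWWWWWWWWWWWWWWWWWWWWWWWWWWWWW
```

Rolling flat nicely. I finish the sweep, press lightly, then release and rise slowly.

Request:
drive_tool --increments '[[[-1,-0.07,0,0.01,0],[-1,-0.14,0,0.02,0],[-1,-0.2,0,0.035,0],[-1,-0.23,0,0.05,0],[-1,-0.23,0,0.05,0]]]' --squeeze 6

```text
time_s: 60.32
tcp_pos: [0.5307, -0.3335, 0.1499]
eef_rot: [-179.9, 0.1, 100.8]
contact_force: [-5.8, -0.8, 8.6]
gripper_width: 0.035
gripper_force: 6.1
```

```bash
python3 sc.py | awk 'NR<3||(NR>50&&NR<113&&NR%3==0)'
```

```text
60.325 [ 0.53069307 -0.33351729  0.14989675] 100.82567097231383 [-5.79 -0.83  8.62] [-0.412  1.69  -0.053] 0.035005439119336276
tcp px 101 224
                                                    ######   WWWWW       WW   WWWWWWWWWWWWWWWWWWWWWWWWWWWWW
                                                  #          WWWWWWWWWWWWWW                    WWWWWWWWWWWWWW
                                                   ########## WWWWWWWW       WWWWWWW  WWWWWWW  WWWWWWWWWWWWWWWWW
                                ############         WWW  WWWWWWWWWWWW  WWWWWWWWWWWW  WWWWWWW   WWWWWWWWWWWWWWWWWW
                                ###           WWWWWWWWWW  WWWWWWWWWWWW   WWWWWWWWWWW  WWWWWWWW  WWWWWWWWWWWWWWWWWWWW
                                ###     W   WWWWWWWWWWWW   WWWWWWWWWWW   WWWWWWWWWWW   WWWWWWW   WWWWWWWWWWWWWWWWWWWWW
                                   WWWWWWW  WWWWWWWWWWWW   WWWWWWWWWWWW  WWWWWWWWWWWW  WWWWWWWW  WWWWWWWWWWWWWWWWWWWWWWW
                           WWWWW   WWWWWWW   WWWWWWWWWWWW  WWWWWWWWWWWW  WWWWWWWWWWWW  WWWWWWWW   WWWWWWWWWWWWWWWWWWWWWWWW
                      WWWWWWWWW
[... 863 characters left out ...]
WWWWWWWWWW
#                              WWW    WWWWW   WWWWWWWWWWWWW  WWWWWWWWWWWWW   WWWWWWWWWWWW   WWWWWWWWWWWWWWWWWWWWWWWWWWWWWWWWWWWW
#                                WWWW     W   WWWWWWWWWWWWW   WWWWWWWWWWWWW  WWWWWWWWWWWWW  WWWWWWWWWWWWWWWWWWWWWWWWWWWWWW
#                                 WWWWWWW     WWWWWWWWWWWWW   WWWWWWWWWWWWW  WWWWWWWWWWWWW   WWWWWWWWWWWWWWWWWWWWWWWW
#                                  WWWWWWWW   WWWWWWWWWWWWW   WWWWWWWWWWWWW   WWWWWWWWWWWWW  WWWWWWWWWWWWWWWWWW
#                                    WWWWWWW   WWWWWWWWWWWWW   WWWWWWWWWWWWW  WWWWWWWWWWWWWWWWWWWWWWWWWWWW
##                                    WWWWWW   WWWWWWWWWWWWWWWWWWWWWWWWWWWWWWWWWWWWWWWWWWWWWWWWWWWWW
```

Request:
drive_tool --increments '[[[0.2,0,0,-0.01,0],[0.2,0,0,-0.015,0],[0.2,0,0,-0.02,0],[0.2,0,0,-0.02,0],[0.2,0,0,-0.02,0]]]'

```text
time_s: 61.0
tcp_pos: [0.5314, -0.3313, 0.1511]
eef_rot: [-180.0, -0.0, 100.9]
contact_force: [0.1, -0.4, -0.8]
gripper_width: 0.0526
gripper_force: 0.0
```

Request:
drive_tool --increments '[[[0.2,0,0,-0.06,0],[0.2,0,0,-0.15,0],[0.2,0,0,-0.3,0],[0.2,0,0,-0.45,0]]]'

```text
time_s: 61.5
tcp_pos: [0.5315, -0.3316, 0.2071]
eef_rot: [180.0, 0.0, 100.9]
contact_force: [1.5, 0.1, -0.5]
gripper_width: 0.0525
gripper_force: 0.0
```

```bash
python3 sc.py | awk 'NR<3||(NR>60&&NR<113&&NR%2==0)'
```

```text
61.5 [ 0.53153265 -0.33155873  0.20705158] 100.87574486683127 [ 1.53  0.07 -0.54] [-0.099 -0.144 -0.009] 0.05251356312164981
tcp px 94 203
         ##          W  WWWWWWWWWWWWWWWWWW         WWWWWWWWWWW      ##                               #WWWWW
         ##     WW WWWWWWWWWWWWWWW                 WWWWWWWWWWWW    #####                         WWWWWWWWWWW
          #W WWWWWWWWWWWW                           WWWWWWWWWWWW   ## ###                    WWWWWWWWWWWWWWWWW#
             W                                       WWWWWWWWWWW  ###   ###              WWWWWWWWWWWWWWWWWWWWWW
                                                      WWWWWWWWWWW ##     ####       WWWWWWWWWWWWWWWWWWWWWWWWWWWWW
                                                      WWWWWWWWWWWW#         ##  WWWWWWWWWWWWWWWWWWWWWWWWWWWWWWWWWW
                                                       WWWWWWWWWWWW        W    WWWWWWWWWWWW      WWWWWWWWWWWWWWWWWW
                                                        WWWWWWWWWWW    WWWWWWW    WW              WWWWWWWWWWWWWWWWWWW
                                                        
[... 1548 characters left out ...]
WWWWWWWWW  WWWWW   WWWWWWWWWWWWWWWWWWWWWWWWWW
# #####                         WWWWWW   WWWWWWWWWW  WWWWWWWWWWWW   WWWWWWWWWWWW  WWWWWWWWWWWW  WWWWW   WWWWWWWWWWWWWWWWWWWWWWWWWW
##   ##                          WWWWW   WWWWWWWWWW   WWWWWWWWWWW   WWWWWWWWWWWW  WWWWWWWWWWWW   WWWWW   WWWWWWWWWWWWWWWWWWWWWWWWW
     ##                           WWWW   WWWWWWWWWW   WWWWWWWWWWW   WWWWWWWWWWWW  WWWWWWWWWWWWW  WWWW   WWWWWWWWWWWWWWWWWWWWWWWWWW
     ###                           WWW   WWWWWWWWWW   WWWWWWWWWWWW  WWWWWWWWWWWW   WWWWWWWWWWWW  WWW   WWWWWWWWWWWWWWWWWWWWWWWWWWW
     ###                            WW   WWWWWWWWWW   WWWWWWWWWWWW  WWWWWWWWWWWWW  WWWWWWWWWWWW   W   WWWWWWWWWWWWWWWWWWWWWWWWWWWW
```

The scoop stands flat on the tile with the fingers clear. I rise a little more, do one check, and hand in.

Request:
drive_tool --increments '[[[0.2,0,0,-0.1,0],[0.2,0,0,-0.3,0],[0.2,0,0,-0.5,0],[0.2,0,0,-0.5,0]]]'

```text
time_s: 62.05
tcp_pos: [0.5321, -0.3318, 0.2678]
eef_rot: [179.8, 0.1, 100.9]
contact_force: [-0.5, 0.3, -0.7]
gripper_width: 0.0523
gripper_force: 0.0
```

```bash
python3 - <<'E'
from h import *
np.set_printoptions(precision=4,suppress=True)
S0=np.load('pics/scene0.npy');S=capture('scene');s=r.get_state();print(s['time_s'],s['tcp_pos'],s['contact_force'])
y=np.radians(10.8);o=np.array([.5336,-.3358]);R=np.array([[np.cos(y),-np.sin(y)],[np.sin(y),np.cos(y)]])
g=np.stack(np.meshgrid(np.arange(.09,-.07,-.001),np.arange(.08,-.08,-.001),indexing='ij'),-1);W=g@R.T+o
uv=proj('scene',np.concatenate([W,np.full(W.shape[:2]+(1,),.022)],-1)).reshape(g.shape).astype(np.float32)
q=cv2.remap(S,uv[...,0],uv[...,1],cv2.INTER_LINEAR);v=cv2.cvtColor(q,cv2.COLOR_RGB2HSV)[...,1].astype(float)
for lo in(35,60,80):
    p=v[lo:lo+15].mean(0);print('x',90-lo-7,'wires y',[80-i for i in range(4,155) if p[i]==p[i-4:i+5].min() and p[i]<np.median(p)-15])
print('top rows with wires (tips x):',[90-i for i in range(160) if (v[i]<np.median(v)-40).sum()>3][:3])
for c,st in blobs(S,(14,140,80),(28,255,255),(310,140,430,200),20)[1]:print('fruit',c,st[4])
d=(cv2.absdiff(cv2.GaussianBlur(S0,(5,5),0),cv2.GaussianBlur(S,(5,5),0)).max(2)>30).astype(np.uint8)
_,_,st,c=cv2.connectedComponentsWithStats(d);print([st[i].tolist() for i in range(1,len(st)) if st[i,4]>15 and st[i,1]>150])
E
```

```text
62.1 [ 0.5315 -0.3314  0.2663] [ 0.8746 -0.4618 -0.6759]
x 48 wires y [4, -27, -58]
x 23 wires y [27, 11, -21, -52]
x 3 wires y [31, 16, -15, -46]
top rows with wires (tips x): [82, 81, 80]
fruit [392.7 181.9] 229
fruit [369.1 191.3] 227
[[382, 175, 23, 17, 254], [359, 184, 23, 17, 276], [80, 211, 66, 64, 1163], [81, 220, 7, 3, 16], [262, 233, 26, 29, 571], [111, 239, 16, 24, 98], [111, 246, 10, 17, 50], [97, 249, 11, 20, 56], [126, 249, 8, 27, 76], [67, 253, 18, 53, 270], [239, 254, 27, 29, 605], [229, 259, 7, 8, 42], [295, 262, 10, 12, 69], [83, 268, 14, 18, 71], [123, 269, 6, 23, 69], [109, 274, 6, 23, 65], [112, 274, 8, 14, 39], [95, 279, 11, 22, 98], [259, 290, 6, 5, 28]]
```

```bash
python3 -c "
from plant import job
print(job.close_job())"
```

```text
the job is handed in; nothing more can be done
None
```

Handed in at about 62 s: both pomegranates are in the crate, the stubs were all back in the pan, and the scoop lies flat on its tile, turned about 15° from its original heading. It did not go cleanly: on my first release the scoop was knocked off the tile onto the bench, then slipped from the grip and fell about 8 cm. I picked it up again and relaid it, and saw no bystander moved.

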